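Fetch the block plane from behind the tins

ROBOT

A 6-joint arm with a two-finger parallel gripper is mounted at the origin on the work surface. World frame = base frame: x ahead of the robot, y to its left, z up, the work surface at z = 0. Lengths are in m, angles in rad, forces in N, time in s.
With the tool pointing down it reaches from about 0.425 to 0.95 m from the base axis. Payload 14.7 kg.
Tool frame: the origin (TCP) lies at the centre of the arm's flange, where the gripper is bolted on; the fingertips stand 173 mm ahead of it and the grasp point (between the pads) lies 155 mm ahead of it; z points along the fingers, y is the direction in which the jaws open and shut (so a half turn about z gives the same grasp; the last joint's range is limited). The gripper opens to 85 mm and grips with 20 to 120 N. Pads are 22 mm wide; open, the fingers measure 114 mm over their backs; the gripper's body (76 mm by 85 mm) begins 54 mm behind the grasp point. The pads swing forward as they close: fully open they stand 13 mm farther back than shut.
Start: joints at [1.103, 0.48, 1.596, -0, 1.065, -0.047], TCP at [0.265, 0.593, 0.405] pointing down, gripper open.
Joint ranges: [-2.75, 2.75], [-0.82, 2.05], [0.23, 2.67], [-1.56, 4.7], [0.09, 2.69], [-2.92, 2.92]. Speed limits (rad/s): [1.89, 1.89, 2.39, 3.01, 3.01, 3.01].

INTERFACE

Orientations are given as a rotation vector (axis times angle).
In Python, from bench import get_state, camera, finish_job, look_for gives the robot as it stands.
- The arm moves only by the tool move_arm, never from a script. Its argument "plan" is a list of rows, each an object with "gripper": the opening in per cent of the stroke, from 0 (shut) to 100 (fully open); "delta_pos": the shift along the tool's x, y, z in cm, a list of three; "yaw": the turn about the tool's z in rad. In form: [{"gripper": gripper, "delta_pos": [x, y, z], "yaw": yaw}, ...]. A call has 1 to 10 rows; each row shifts and turns the commanded pose from where the row before left it, along the tool's axes as they then stand; what a row does not reach is not made up. A row lasts 1/10 s, in which the tool goes at most 50 mm and 8.59 degrees, less where a joint would pass 70% of its speed; a pose out of reach is approached as far as the arm can. A call is refused whole if a number of a shift passes 5 or a number of a turn 0.15, either way. A call with a gripper value outside its range is refused whole. The fingers move at their own pace and stop on an object; the grip force is fixed at half the most. Time passes only in rows, so rows that do not move let the fingers close. It gives the time, the measured TCP pose, the force and the opening at its end, in the units of the state.
- get_state(): the state, without advancing time (a new reading comes with each control period).
- camera(name): name is "scene" or "top" or "wrist"; returns a dict with "img" (420x560x3 uint8, red, green, blue), "vertical_fov" (degrees; the focal length in pixels is half the picture's height over the tangent of half this angle, whatever the lens; pixels are square), "cx", "cy" (the principal point, pixels), "position" and "attitude" of the camera in the world. Camera axes: x right, y down, z forward; pixel columns grow to the right and rows downward; lengths in m; the calibration is good to about 2 mm. A picture is of the moment at which its call begins. There is no depth.
- finish_job(): hands the job in, once; it reports no verdict.
Trained networks look in the newest picture that a camera, given by its name, has taken for a name from the list of things; names that differ only in an ending like _2 or _b are one class to them, and where a whole thing is asked for, a point or a joint stands for the part that bears it (a point fixed in the world has none). Each returns a list of dicts, best first, with "confidence" (0 to 1); they miss things now and then, are a little off and sometimes report something else, mostly with a low value. They report only what shows in the picture. A call takes as long as a camera call. They do not tell look-alikes from the thing itself.
- look_for(thing, camera): "extent" ([left, top, right, bottom] in pixels, round what is visible of it).
The state is a dict: "time": time; "q": joint angles; "qvel": joint speeds; "joint_torque": joint torques, N m; "ee_pos": TCP position; "tcp_rot": TCP orientation; "contact_force": force on the tool from outside, world axes, zero at the start; "wrist_torque": the same for the moment, N m; "finger_gap": opening from 0.0 (shut) to 1.0 (fully open).
Only numpy, scipy, OpenCV 4.12 (cv2) and the standard library are available. Lean on these libraries where they do the work, as an engineer would, in place of code of your own. Each camera call takes 0.05 s, during which the arm holds its last target.

TASK

The block plane is stuck behind the three finish tins on the rack: first stand all three tins on the plywood side board, then fetch the plane and lay it sole down in the middle of the cork rest, lengthwise along it, and only then put every tin back upright in the middle of the coaster of its own colour. Set things down rather than dropping them, do not tip a tin over, and leave the glass jar of screws standing where it is.

Things in the scene. Friction and masses are not known exactly. Their poses are not given: they have to be found in the camera images.
- tin_red: red round metal tin with a paper band and steel lid rim, full; 54 mm diameter, 110 mm tall, straight-sided, about 0.3 kg; origin at the centre of its underside, z up. Starts standing on the red coaster
- tin_blue: blue round metal tin with a paper band and steel lid rim, full; 54 mm diameter, 110 mm tall, straight-sided, about 0.3 kg; origin at the centre of its underside, z up. Starts standing on the blue coaster
- tin_yellow: yellow round metal tin with a paper band and steel lid rim, full; 54 mm diameter, 110 mm tall, straight-sided, about 0.3 kg; origin at the centre of its underside, z up. Starts standing on the yellow coaster
- coaster_red: red square painted coaster, 74 x 74 x 4 mm, fixed; its top is 4 mm above the origin (centre of its underside), z up. The three coasters stand in a row, 78 mm apart along their own y axes, in shuffled order, on a low wooden rack (270 x 170 x 12 mm, with a 22 mm high rail along its back)
- coaster_blue: blue square painted coaster, 74 x 74 x 4 mm, fixed; its top is 4 mm above the origin (centre of its underside), z up. The three coasters stand in a row, 78 mm apart along their own y axes, in shuffled order, on a low wooden rack (270 x 170 x 12 mm, with a 22 mm high rail along its back)
- coaster_yellow: yellow square painted coaster, 74 x 74 x 4 mm, fixed; its top is 4 mm above the origin (centre of its underside), z up. The three coasters stand in a row, 78 mm apart along their own y axes, in shuffled order, on a low wooden rack (270 x 170 x 12 mm, with a 22 mm high rail along its back)
- plane: small steel block plane, dark wooden front knob, brass cap, about 0.6 kg; flat parallel sides 44 mm apart, 28 mm high, 160 mm long; top of cap 52 mm; origin at the centre of its sole, x along its length towards the knob, z up. Lies on the rack across behind the tins, about 15 mm from them and 35 mm from the rail; grip it across its width: no room for a finger until the tins are gone
- side_board: plain plywood board 260 x 120 x 12 mm, fixed flat on the bench on one side; room for the three tins in a row; origin at the centre of its underside, x along its length, top 12 mm above it
- cork_rest: dark wooden rest 230 x 110 mm with a cork pad 190 x 74 mm on it, fixed flat on the bench on the other side of the rack from the side board; origin at the centre of its underside, x along its length, cork surface 12 mm above it
- screw_jar: glass jar of brass screws with a white lid, 46 mm diameter, 70 mm tall, loose, standing on the bench between the robot and the rack; origin at the centre of its underside; not to be disturbed
There are look-alikes about, which are no part of the job. Of the things shaped like the tin_yellow, the yellow one is meant.

How it is judged:
By the outcome, as a careful person would: the job done as asked, in the order asked, and still so for the second after the job is handed in, with the robot touching nothing.
It also fails if it takes over 144 s, if anything falls off the work surface, if the arm or the gripper's body presses on something with over 40 N, if the wrist force passes 120 N, or if a joint passes its speed limit or range.

## Working session

There is one attempt and no reset: what is moved stays moved. The work goes in short steps, Python scripts to look and compute and a tool call to move; the robot and the scene stay as the last step left them, time stands still between calls to the robot, and variables do not carry over. Pictures are saved under pics/ and viewed, and the job is handed in when it is done.

Besides the shell and the picture viewer there is one more tool, called after "Call:" as name(argument=value, ...) on one line, values as JSON. move_arm: Moves the arm, as the interface text tells. Its arguments: {"type":"object","properties":{"plan":{"type":"array","items":{"type":"object","properties":{"gripper":{"type":"number"},"delta_pos":{"type":"array","items":{"type":"number"}},"yaw":{"type":"number"}}}}},"required":["plan"]}

```bash
ls; mkdir -p pics
cat > h.py <<'E'
import numpy as np, cv2
from bench import get_state, camera, finish_job, look_for
from scipy.spatial.transform import Rotation as R
def snap(n,f):
    c=camera(n); cv2.imwrite(f'pics/{f}.png',c['img'][:,:,::-1]); return c
def cam(c):
    f=c['img'].shape[0]/2/np.tan(np.radians(c['vertical_fov'])/2)
    a=np.array(c['attitude']); M=R.from_rotvec(a).as_matrix() if a.shape==(3,) else a
    return f,M,np.array(c['position'])
def ray(c,u,v,z):
    f,M,p=cam(c); d=M@np.array([(u-c['cx'])/f,(v-c['cy'])/f,1]); return p+d*(z-p[2])/d[2]
def proj(c,P):
    f,M,p=cam(c); q=(np.atleast_2d(P)-p)@M; return np.c_[q[:,0]/q[:,2]*f+c['cx'],q[:,1]/q[:,2]*f+c['cy']]
E
python3 - <<'E'
from h import *
for n in ['scene','top','wrist']:
    c=snap(n,n+'0'); print(n,c['vertical_fov'],c['cx'],c['cy'],c['position'],c['attitude'])
    if n!='wrist':
        for t in ['tin_red','tin_blue','tin_yellow','coaster_red','coaster_blue','coaster_yellow','plane','side_board','cork_rest','screw_jar']:
            print(t,[(np.round(d['extent']).tolist(),round(d['confidence'],2)) for d in look_for(t,n)])
s=get_state(); print(s)
E
```

```text
pics
scene 48.65688229578029 282.9601631438206 209.86343223460526 [ 1.02704582 -0.2217277   0.77573584] [-2.20571749 -1.4014677   0.42149075]
tin_red [([311.0, 135.0, 345.0, 193.0], 0.68)]
tin_blue [([281.0, 149.0, 314.0, 211.0], 0.76), ([310.0, 177.0, 351.0, 197.0], 0.3)]
tin_yellow [([186.0, 217.0, 222.0, 274.0], 0.73), ([313.0, 259.0, 352.0, 309.0], 0.66), ([247.0, 170.0, 276.0, 223.0], 0.6)]
coaster_red [([310.0, 166.0, 352.0, 198.0], 0.65), ([237.0, 205.0, 284.0, 237.0], 0.6)]
coaster_blue [([279.0, 189.0, 316.0, 212.0], 0.67)]
coaster_yellow [([237.0, 203.0, 284.0, 237.0], 0.7), ([227.0, 117.0, 252.0, 155.0], 0.42), ([91.0, 186.0, 169.0, 302.0], 0.16)]
plane [([267.0, 187.0, 352.0, 248.0], 0.89)]
side_board [([336.0, 88.0, 433.0, 186.0], 0.73)]
cork_rest [([92.0, 185.0, 170.0, 301.0], 0.64), ([286.0, 154.0, 312.0, 208.0], 0.33)]
screw_jar [([226.0, 118.0, 248.0, 154.0], 0.77), ([307.0, 170.0, 351.0, 197.0], 0.41), ([283.0, 152.0, 311.0, 209.0], 0.37)]
top 46.8956723736795 281.4889597944045 208.00279758229823 [0.43355936 0.02418144 1.06253814] [-2.16604447  2.16551155 -0.1681594
[... 893 characters left out ...]
3] [2.4418515  1.58259524 0.21429468]
{'time': 1.15, 'q': array([ 1.10339932e+00,  4.80213422e-01,  1.59629830e+00,  5.53834454e-05,
        1.06508782e+00, -4.65822473e-02]), 'qvel': array([-0.00111776,  0.0001062 , -0.00099706,  0.00022281, -0.0010219 ,
       -0.00223192]), 'joint_torque': array([ 3.48529880e-03, -9.50493407e+01, -4.30655551e+01, -8.25778989e-05,
        1.15958981e-03, -3.90568891e-05]), 'ee_pos': array([0.26548936, 0.59330899, 0.40468847]), 'tcp_rot': array([-6.56178805e-01, -3.07225135e+00, -8.87688544e-06]), 'contact_force': array([ 0.8867701 , -0.62362349,  0.0714941 ]), 'wrist_torque': array([-0.00625149,  0.0023417 , -0.00162268]), 'finger_gap': 1.0012022367270592}
```

```bash
cd pics; python3 -c "
import cv2
for n in ['scene0','top0']:
    i=cv2.imread(n+'.png'); cv2.imwrite(n+'c.png',cv2.resize(i[80:330,80:460],None,fx=2.1,fy=2.1,interpolation=cv2.INTER_CUBIC))"
```

```text
(no output)
```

View pics/scene0c.png

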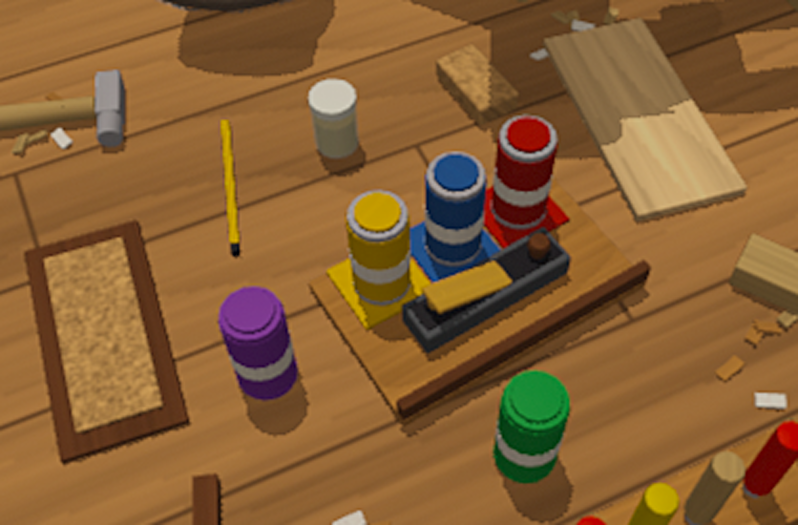

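View pics/top0c.png

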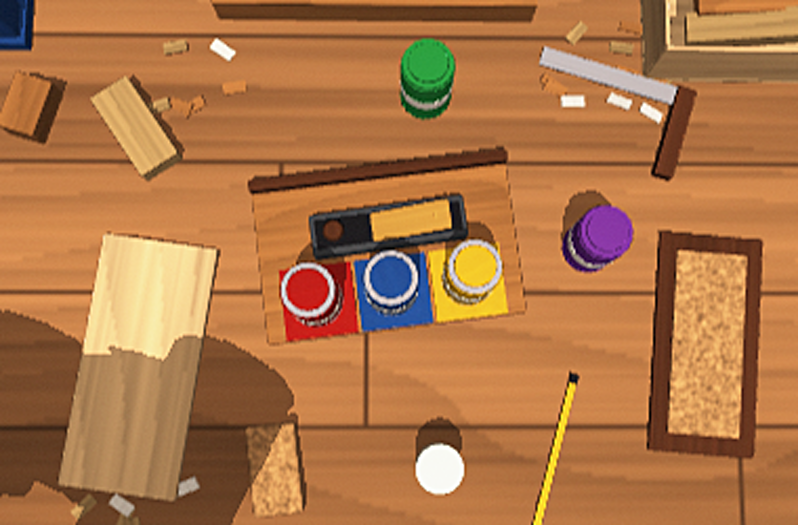

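View pics/top0.png

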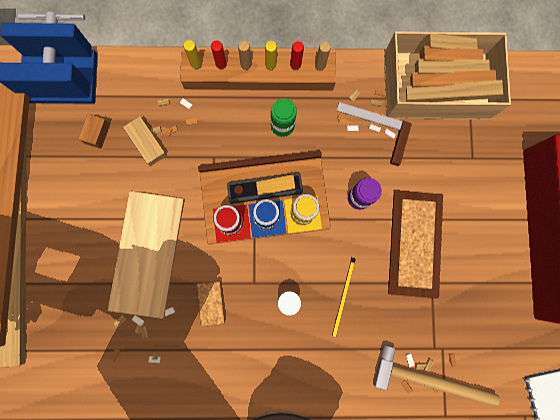

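```bash
cd pics; python3 -c "
import cv2
i=cv2.imread('top0.png')
def z(n,x,y,w,h,s):
    c=cv2.resize(i[y:y+h,x:x+w],None,fx=s,fy=s,interpolation=cv2.INTER_CUBIC)
    for k in range(0,w,10): cv2.putText(c,str(x+k),(k*s,8),0,.3,(255,255,255),1); cv2.line(c,(k*s,0),(k*s,h*s),(200,200,200),1) if k%20==0 else 0
    for k in range(0,h,10): cv2.putText(c,str(y+k),(0,k*s+4),0,.3,(255,255,255),1); cv2.line(c,(0,k*s),(w*s,k*s),(200,200,200),1) if k%20==0 else 0
    cv2.imwrite(n,c)
z('z1.png',195,145,140,105,5)
z('z2.png',380,180,70,120,5)
z('z3.png',100,185,95,140,4)
"
```

```text
(no output)
```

View pics/z1.png

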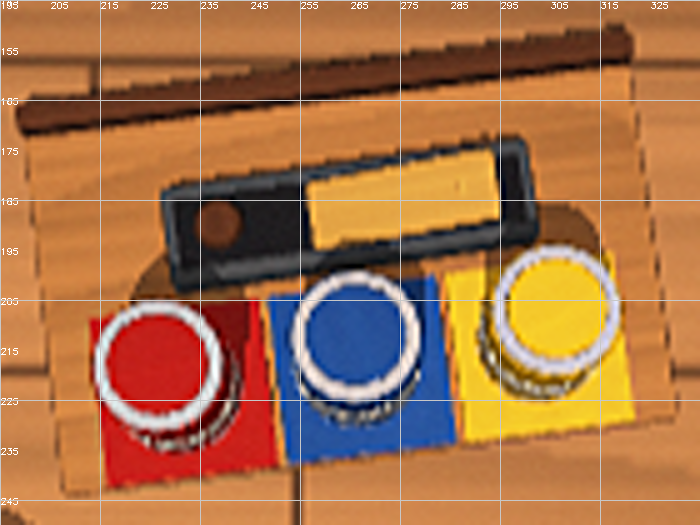

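View pics/z2.png

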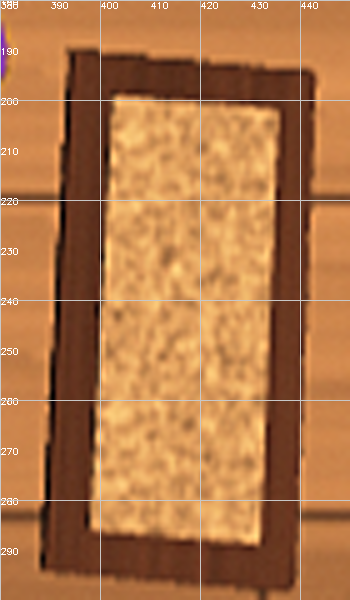

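View pics/z3.png

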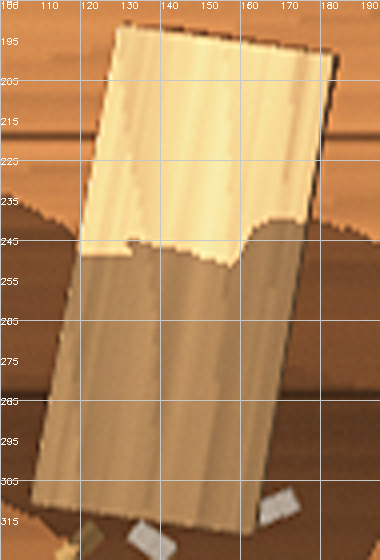

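```bash
cat > m.py <<'E'
from h import *
from scipy.optimize import least_squares
c=camera('top')
def rect(name,px,z,L,W):
    P=np.array([ray(c,u,v,z)[:2] for u,v in px])
    # px order TL TR BR BL; x-axis = up in image
    ctr=P.mean(0); ax=(P[0]+P[1]-P[2]-P[3])/2; ay=(P[0]+P[3]-P[1]-P[2])/2
    print(name,'ctr',ctr.round(4),'len up',np.linalg.norm(ax).round(4),'len left',np.linalg.norm(ay).round(4),'yaw',np.degrees(np.arctan2(ax[1],ax[0])).round(2),np.degrees(np.arctan2(-ay[0],ay[1])).round(2)); return ctr
f1=lambda l:[(195+a/5-.4,145+b/5-.4) for a,b in l]
rect('red',f1([(90,318),(262,305),(280,465),(108,488)]),.016,0,0)
rect('blue',f1([(268,297),(437,275),(457,442),(288,463)]),.016,0,0)
rect('yel',f1([(445,270),(613,250),(635,418),(465,440)]),.016,0,0)
rect('plane top',f1([(163,187),(522,137),(538,235),(180,290)]),.04,0,0)
rect('cork',[(403,199),(435.5,202),(432,289),(398,286)],.012,0,0)
rect('board',[(100+a/4-.4,185+b/4-.4) for a,b in [(118,24),(338,55),(252,534),(32,500)]],.012,0,0)
for n,p in dict(r=(158,366),b=(356,336),y=(557,309)).items():
    print(n,ray(c,195+p[0]/5-.4,145+p[1]/5-.4,.126).round(4))
print('jar',ray(c,289,303,.07).round(4))
for n,(u,v) in dict(purple=(367,190),green=(284,112)).items(): print(n,ray(c,u,v,.11).round(4))
E
python3 m.py
```

```text
red ctr [0.5367 0.1059] len up 0.0723 len left 0.0747 yaw 6.87 6.07
blue ctr [0.5476 0.029 ] len up 0.0733 len left 0.074 yaw 6.95 7.37
yel ctr [ 0.5585 -0.0481] len up 0.0747 len left 0.0744 yaw 6.65 7.2
plane top ctr [0.6125 0.0339] len up 0.0442 len left 0.1551 yaw 9.38 8.62
cork ctr [ 0.4933 -0.2985] len up 0.1905 len left 0.0732 yaw -4.99 -5.13
board ctr [0.4725 0.2888] len up 0.258 len left 0.1192 yaw -8.25 -8.4
r [0.5366 0.1079 0.126 ]
b [0.5485 0.0311 0.126 ]
y [ 0.5592 -0.0474  0.126 ]
jar [ 0.3701 -0.0158  0.07  ]
purple [ 0.5948 -0.1713  0.11  ]
green [ 0.7554 -0.0052  0.11  ]
```

Call:
move_arm(plan=[{"gripper": 100,"delta_pos": [0,0,0],"yaw": 0.15},{"gripper": 100,"delta_pos": [0,0,0],"yaw": 0.15},{"gripper": 100,"delta_pos": [0,0,0],"yaw": 0.15},{"gripper": 100,"delta_pos": [0,0,0],"yaw": 0.15},{"gripper": 100,"delta_pos": [0,0,0],"yaw": 0.15},{"gripper": 100,"delta_pos": [0,0,0],"yaw": 0.15},{"gripper": 100,"delta_pos": [0,0,0],"yaw": 0.15},{"gripper": 100,"delta_pos": [0,0,0],"yaw": 0.1},{"gripper": 100,"delta_pos": [0,0,0],"yaw": 0}])

```text
time: 2.1
ee_pos: [0.2655, 0.5933, 0.4047]
tcp_rot: [-2.224, -2.219, -0.0]
contact_force: [0.6, 0.1, 0.4]
finger_gap: 0.994
```

Run:
```python
from h import *
s=get_state(); print(s['ee_pos'],s['time'],R.from_rotvec(s['tcp_rot']).as_matrix().round(3))
c=camera('scene'); print(proj(c,[[.5366,.1079,.126],[.5485,.0311,.126],[.5592,-.0474,.126]]))
```

```text
[0.26551306 0.59329838 0.40470542] 2.1 [[ 0.002  1.     0.   ]
 [ 1.    -0.002  0.   ]
 [ 0.     0.    -1.   ]]
[[330.53909914 142.05911858]
 [296.29000129 160.0575373 ]
 [258.85367292 178.95562693]]
```

Call:
move_arm(plan=[{"gripper": 100,"delta_pos": [-4.4,2.46,0.8],"yaw": 0},{"gripper": 100,"delta_pos": [-4.4,2.46,0.8],"yaw": 0},{"gripper": 100,"delta_pos": [-4.4,2.46,0.8],"yaw": 0},{"gripper": 100,"delta_pos": [-4.4,2.46,0.8],"yaw": 0},{"gripper": 100,"delta_pos": [-4.4,2.46,0.8],"yaw": 0},{"gripper": 100,"delta_pos": [-4.4,2.46,0.8],"yaw": 0},{"gripper": 100,"delta_pos": [-4.4,2.46,0.8],"yaw": 0},{"gripper": 100,"delta_pos": [-4.4,2.46,0.8],"yaw": 0},{"gripper": 100,"delta_pos": [-4.4,2.46,0.8],"yaw": 0},{"gripper": 100,"delta_pos": [-4.4,2.46,0.8],"yaw": 0}])

```text
time: 3.15
ee_pos: [0.5072, 0.1604, 0.3263]
tcp_rot: [2.217, 2.226, 0.001]
contact_force: [2.0, 0.3, 0.5]
finger_gap: 1.0
```

Call:
move_arm(plan=[{"gripper": 100,"delta_pos": [-4.63,2.55,0.45],"yaw": 0},{"gripper": 100,"delta_pos": [0,0,0],"yaw": 0},{"gripper": 100,"delta_pos": [0,0,0],"yaw": 0}])

```text
time: 3.45
ee_pos: [0.5309, 0.1175, 0.3219]
tcp_rot: [-2.221, -2.221, 0.0]
contact_force: [-0.3, -0.3, 0.3]
finger_gap: 0.999
```

Run:
```python
from h import *
c=snap('wrist','w1'); s=get_state(); print(s['ee_pos'],s['time'])
print(c['position'],proj(c,[[.5366,.107,.126],[.5485,.0305,.126],[.5592,-.0477,.126]]))
```

```text
[0.53041015 0.11852535 0.32204772] 3.5
[0.53012326 0.18458689 0.29053428] [[286.10110669 272.0922944 ]
 [303.66272858 382.53557928]
 [316.20302911 474.52242115]]
```

View pics/w1.png

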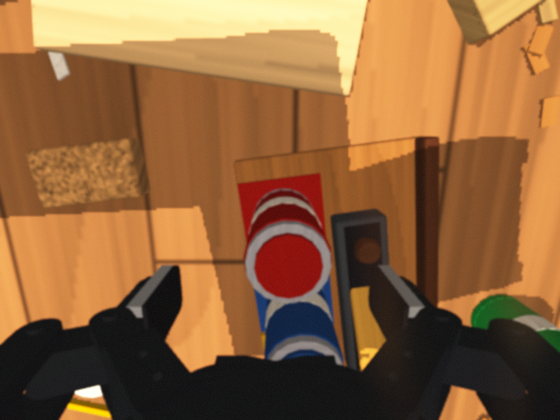

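Run:
```python
from h import *
c=camera('wrist'); 
print(ray(c,288.5,264,.126),ray(c,288.5,264,.120))
t=[get_state()['ee_pos'] for _ in range(3)];print(t)
# coaster red corners visible: TL(238,184) TR(321,174)
print(ray(c,238,184,.016),ray(c,321,174,.016))
ex=np.array([np.cos(np.radians(7.2)),np.sin(np.radians(7.2))]);ey=np.array([-ex[1],ex[0]])
b=np.array([.5367,.1059])
print(b+.037*ey-.037*ex,b+.037*ey+.037*ex)
```

```text
[0.53742894 0.11298999 0.126     ] [0.53771554 0.11034383 0.12      ]
[array([0.53013611, 0.11918462, 0.32214005]), array([0.53013611, 0.11918462, 0.32214005]), array([0.53013611, 0.11918462, 0.32214005])]
[0.49711246 0.14080716 0.016     ] [0.57008108 0.14971937 0.016     ]
[0.49535443 0.13797091] [0.56877091 0.14724557]
```

Call:
move_arm(plan=[{"gripper": 100,"delta_pos": [-0.95,0.7,0],"yaw": 0},{"gripper": 100,"delta_pos": [0,0,2],"yaw": 0},{"gripper": 100,"delta_pos": [0,0,2],"yaw": 0},{"gripper": 100,"delta_pos": [0,0,2],"yaw": 0},{"gripper": 100,"delta_pos": [0,0,1.2],"yaw": 0},{"gripper": 100,"delta_pos": [0,0,0],"yaw": 0},{"gripper": 100,"delta_pos": [0,0,0],"yaw": 0}])

```text
time: 4.25
ee_pos: [0.5377, 0.1094, 0.2505]
tcp_rot: [2.22, 2.222, 0.0]
contact_force: [0.0, 0.5, 1.8]
finger_gap: 0.999
```

Run:
```python
from h import *
c=snap('wrist','w2'); s=get_state(); print(s['ee_pos'],s['contact_force'])
```

```text
[0.53785341 0.10940456 0.25084475] [0.7244347  0.85016587 0.22605877]
```

View pics/w2.png

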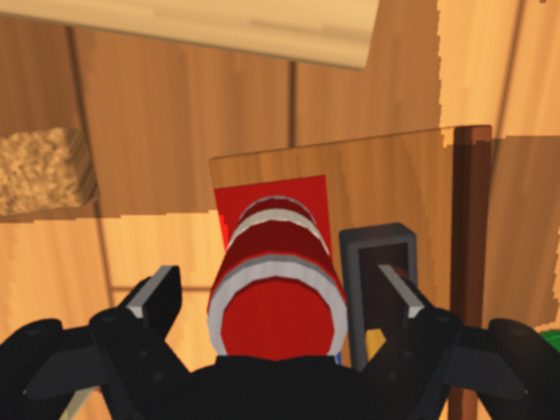

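Call:
move_arm(plan=[{"gripper": 0,"delta_pos": [0,0,0],"yaw": 0},{"gripper": 0,"delta_pos": [0,0,0],"yaw": 0},{"gripper": 0,"delta_pos": [0,0,0],"yaw": 0},{"gripper": 0,"delta_pos": [0,0,0],"yaw": 0},{"gripper": 0,"delta_pos": [0,0,0],"yaw": 0},{"gripper": 0,"delta_pos": [0,0,0],"yaw": 0},{"gripper": 0,"delta_pos": [0,0,-0.5],"yaw": 0},{"gripper": 0,"delta_pos": [0,0,-2.5],"yaw": 0},{"gripper": 0,"delta_pos": [0,0,-3],"yaw": 0}])

```text
time: 5.2
ee_pos: [0.5369, 0.109, 0.3101]
tcp_rot: [-2.22, -2.22, 0.003]
contact_force: [0.5, 0.3, -2.6]
finger_gap: 0.625
```

Call:
move_arm(plan=[{"gripper": 0,"delta_pos": [2.6,0.3,0],"yaw": 0},{"gripper": 0,"delta_pos": [3.8,0.4,0],"yaw": 0},{"gripper": 0,"delta_pos": [4.0,0.5,0],"yaw": 0},{"gripper": 0,"delta_pos": [3.8,0.4,0],"yaw": 0},{"gripper": 0,"delta_pos": [2.5,0.3,0],"yaw": 0},{"gripper": 0,"delta_pos": [0,0,1.5],"yaw": 0},{"gripper": 0,"delta_pos": [0,0,2],"yaw": 0},{"gripper": 0,"delta_pos": [0,0,1],"yaw": 0},{"gripper": 0,"delta_pos": [0,0,0],"yaw": 0},{"gripper": 0,"delta_pos": [0,0,0],"yaw": 0}])

```text
time: 6.2
ee_pos: [0.5566, 0.2756, 0.2653]
tcp_rot: [-2.222, -2.221, 0.001]
contact_force: [0.4, -0.4, -2.0]
finger_gap: 0.622
```

Run:
```python
from h import *
c=snap('wrist','w3'); s=get_state(); print(s['ee_pos'],s['contact_force'])
```

```text
[0.55685869 0.27578493 0.26571592] [ 0.28672993  0.27746206 -2.37012265]
```

View pics/w3.png

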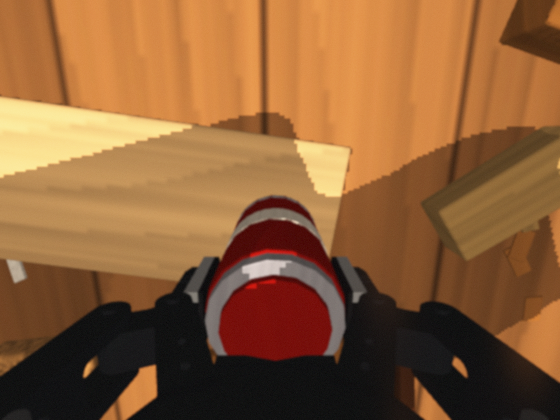

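Call:
move_arm(plan=[{"gripper": 0,"delta_pos": [0,0,1.2],"yaw": 0},{"gripper": 0,"delta_pos": [0,0,0.4],"yaw": 0},{"gripper": 0,"delta_pos": [0,0,0.2],"yaw": 0},{"gripper": 0,"delta_pos": [0,0,0.1],"yaw": 0},{"gripper": 0,"delta_pos": [0,0,0],"yaw": 0},{"gripper": 0,"delta_pos": [0,0,0],"yaw": 0}])

```text
time: 6.85
ee_pos: [0.5563, 0.276, 0.2469]
tcp_rot: [-2.221, -2.222, 0.001]
contact_force: [-4.7, -3.9, 15.3]
finger_gap: 0.616
```

Call:
move_arm(plan=[{"gripper": 70,"delta_pos": [0,0,-0.1],"yaw": 0},{"gripper": 80,"delta_pos": [0,0,0],"yaw": 0},{"gripper": 85,"delta_pos": [0,0,0],"yaw": 0},{"gripper": 85,"delta_pos": [0,0,0],"yaw": 0},{"gripper": 85,"delta_pos": [0,0,-2],"yaw": 0},{"gripper": 85,"delta_pos": [0,0,-3],"yaw": 0},{"gripper": 85,"delta_pos": [0,0,-3],"yaw": 0},{"gripper": 100,"delta_pos": [-3,0,0],"yaw": 0},{"gripper": 100,"delta_pos": [-4.3,-0.2,0],"yaw": 0},{"gripper": 100,"delta_pos": [-4.3,-0.2,0],"yaw": 0}])

```text
time: 7.85
ee_pos: [0.5523, 0.1593, 0.3273]
tcp_rot: [2.22, 2.223, 0.001]
contact_force: [0.1, -0.6, -0.2]
finger_gap: 0.999
```

Call:
move_arm(plan=[{"gripper": 100,"delta_pos": [-4.3,-0.2,0],"yaw": 0},{"gripper": 100,"delta_pos": [-4.3,-0.2,0],"yaw": 0},{"gripper": 100,"delta_pos": [-4.1,0,0],"yaw": 0},{"gripper": 100,"delta_pos": [0,0,0],"yaw": 0},{"gripper": 100,"delta_pos": [0,0,0],"yaw": 0}])

```text
time: 8.35
ee_pos: [0.5486, 0.0323, 0.3271]
tcp_rot: [-2.224, -2.219, -0.0]
contact_force: [-0.1, 0.3, -0.7]
finger_gap: 1.001
```

Run:
```python
from h import *
c=snap('wrist','w4'); s=get_state(); print(s['ee_pos'],s['contact_force'])
c=snap('top','t4')
```

```text
[0.5485803  0.03318405 0.32706889] [-0.25698119  0.08121073 -0.45831325]
```

View pics/w4.png

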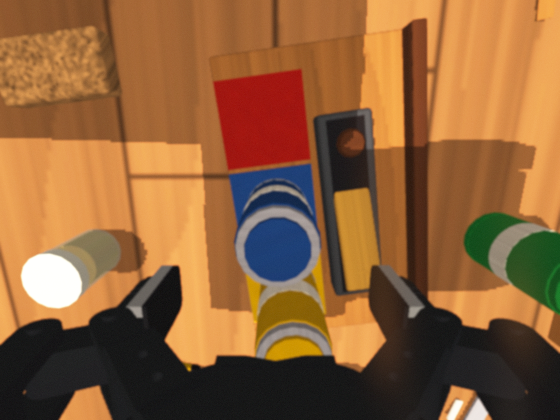

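View pics/t4.png

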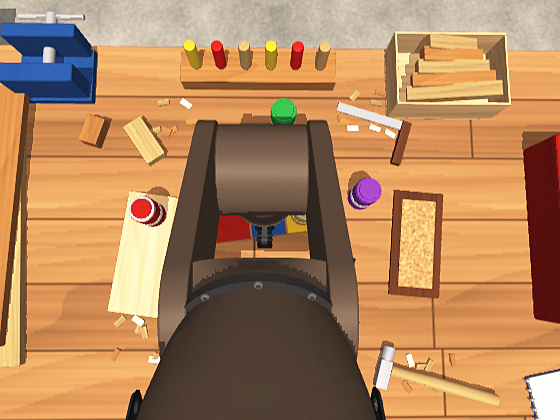

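Run:
```python
from h import *
c=camera('wrist')
P=np.array([ray(c,u,v,.016)[:2] for u,v in [(215,82),(301,70),(311,158),(228,170)]]);print('redcoaster',P.mean(0),P)
print('blue tin',ray(c,279,245,.126))
print('plane edges',[ray(c,u,v,.04)[:2].round(4) for u,v in [(316,118),(370,110),(381,286),(335,293)]])
c=camera('top'); print('red tin',ray(c,147.3,209,.122))
```

```text
redcoaster [0.53847715 0.10900132] [[0.49839669 0.14034815]
 [0.56939909 0.14952069]
 [0.57978671 0.07833889]
 [0.5063261  0.06779754]]
blue tin [0.55030447 0.03782121 0.126     ]
plane edges [array([0.58 , 0.111]), array([0.6216, 0.1169]), array([ 0.6436, -0.0333]), array([ 0.6025, -0.0403])]
red tin [0.55406196 0.26160669 0.122     ]
```

Call:
move_arm(plan=[{"gripper": 100,"delta_pos": [0.1,0.05,2],"yaw": 0},{"gripper": 100,"delta_pos": [0,0,2.5],"yaw": 0},{"gripper": 100,"delta_pos": [0,0,2],"yaw": 0},{"gripper": 100,"delta_pos": [0,0,1.15],"yaw": 0},{"gripper": 100,"delta_pos": [0,0,0],"yaw": 0},{"gripper": 0,"delta_pos": [0,0,0],"yaw": 0},{"gripper": 0,"delta_pos": [0,0,0],"yaw": 0},{"gripper": 0,"delta_pos": [0,0,0],"yaw": 0},{"gripper": 0,"delta_pos": [0,0,0],"yaw": 0},{"gripper": 0,"delta_pos": [0,0,0],"yaw": 0}])

```text
time: 9.55
ee_pos: [0.5494, 0.0342, 0.2518]
tcp_rot: [2.221, 2.22, 0.002]
contact_force: [-0.0, 0.9, 6.4]
finger_gap: 0.618
```

Run:
```python
from h import *
c=snap('wrist','w5'); s=get_state(); print(s['ee_pos'],s['contact_force'],s['finger_gap'])
c=snap('scene','s5')
i=cv2.imread('pics/s5.png')[80:280,230:450]; cv2.imwrite('pics/s5c.png',cv2.resize(i,None,fx=3,fy=3,interpolation=cv2.INTER_CUBIC))
i=cv2.imread('pics/t4.png')[190:330,100:200]; cv2.imwrite('pics/t4c.png',cv2.resize(i,None,fx=4,fy=4,interpolation=cv2.INTER_CUBIC))
```

```text
[0.54944383 0.03417898 0.2518005 ] [-0.46925328  2.16182636  5.61206769] 0.621156303857043
```

View pics/w5.png

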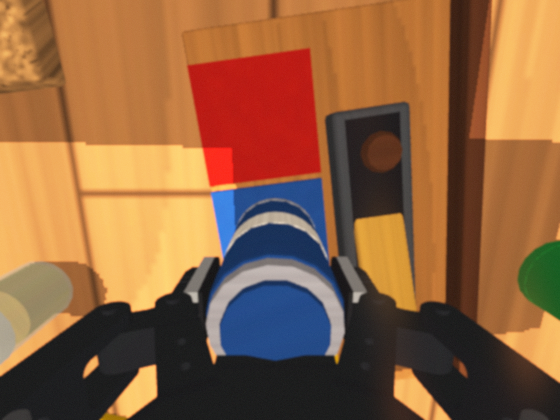

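View pics/s5c.png

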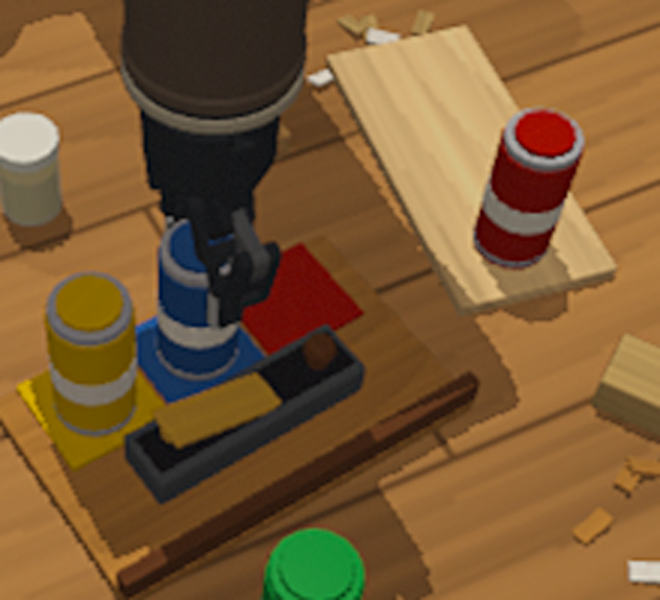

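View pics/t4c.png

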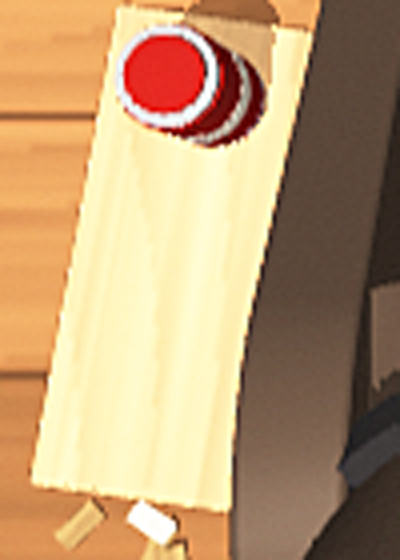

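Call:
move_arm(plan=[{"gripper": 0,"delta_pos": [0,0,-0.5],"yaw": 0},{"gripper": 0,"delta_pos": [0,0,-2.5],"yaw": 0},{"gripper": 0,"delta_pos": [0,0,-3],"yaw": 0},{"gripper": 0,"delta_pos": [2.6,-0.8,0],"yaw": 0},{"gripper": 0,"delta_pos": [4.0,-1.3,0],"yaw": 0},{"gripper": 0,"delta_pos": [4.3,-1.3,0],"yaw": 0},{"gripper": 0,"delta_pos": [4.3,-1.3,0],"yaw": 0},{"gripper": 0,"delta_pos": [4.0,-1.2,0],"yaw": 0},{"gripper": 0,"delta_pos": [3.8,-1.1,0],"yaw": 0},{"gripper": 0,"delta_pos": [2.5,-0.7,0],"yaw": 0}])

```text
time: 10.65
ee_pos: [0.471, 0.2914, 0.3113]
tcp_rot: [2.22, 2.223, 0.001]
contact_force: [1.3, -0.5, -3.1]
finger_gap: 0.617
```

Call:
move_arm(plan=[{"gripper": 0,"delta_pos": [0,0,2],"yaw": 0},{"gripper": 0,"delta_pos": [0,0,2],"yaw": 0},{"gripper": 0,"delta_pos": [0,0,0],"yaw": 0},{"gripper": 0,"delta_pos": [0,0,0],"yaw": 0}])

```text
time: 11.05
ee_pos: [0.472, 0.289, 0.2711]
tcp_rot: [-2.221, -2.221, 0.001]
contact_force: [-0.2, 0.0, -3.7]
finger_gap: 0.624
```

Run:
```python
from h import *
s=get_state(); print(s['ee_pos'],s['contact_force'],s['finger_gap'])
c=camera('top'); print(ray(c,141.6,208.6,.122))
```

```text
[0.47201447 0.28903356 0.27105911] [-0.15199352  0.01417102 -3.6541431 ] 0.6244104170607336
[0.55482616 0.27264764 0.122     ]
```

Call:
move_arm(plan=[{"gripper": 0,"delta_pos": [0,0,1.5],"yaw": 0},{"gripper": 0,"delta_pos": [0,0,0.5],"yaw": 0},{"gripper": 0,"delta_pos": [0,0,0.2],"yaw": 0},{"gripper": 0,"delta_pos": [0,0,0.1],"yaw": 0},{"gripper": 0,"delta_pos": [0,0,0],"yaw": 0},{"gripper": 0,"delta_pos": [0,0,0],"yaw": 0}])

```text
time: 11.7
ee_pos: [0.4721, 0.2892, 0.248]
tcp_rot: [2.221, 2.221, 0.001]
contact_force: [0.4, 0.7, -2.4]
finger_gap: 0.617
```

Call:
move_arm(plan=[{"gripper": 0,"delta_pos": [0,0,0.1],"yaw": 0},{"gripper": 0,"delta_pos": [0,0,0],"yaw": 0},{"gripper": 0,"delta_pos": [0,0,0],"yaw": 0}])

```text
time: 12.0
ee_pos: [0.4722, 0.2892, 0.2478]
tcp_rot: [2.221, 2.221, 0.002]
contact_force: [-2.9, -3.2, 16.7]
finger_gap: 0.622
```

Touching; release, then go to yellow.

Call:
move_arm(plan=[{"gripper": 70,"delta_pos": [0,0,-0.05],"yaw": 0},{"gripper": 80,"delta_pos": [0,0,0],"yaw": 0},{"gripper": 80,"delta_pos": [0,0,0],"yaw": 0},{"gripper": 80,"delta_pos": [0,0,0],"yaw": 0},{"gripper": 80,"delta_pos": [0,0,-2],"yaw": 0},{"gripper": 80,"delta_pos": [0,0,-3],"yaw": 0},{"gripper": 80,"delta_pos": [0,0,-3],"yaw": 0},{"gripper": 100,"delta_pos": [-3,0.7,0],"yaw": 0},{"gripper": 100,"delta_pos": [-4.2,1.1,0],"yaw": 0},{"gripper": 100,"delta_pos": [-4.2,1.1,0],"yaw": 0}])

```text
time: 13.0
ee_pos: [0.5011, 0.1743, 0.3274]
tcp_rot: [2.219, 2.223, 0.001]
contact_force: [0.8, 0.3, -0.3]
finger_gap: 0.995
```

Call:
move_arm(plan=[{"gripper": 100,"delta_pos": [-4.2,1.1,0],"yaw": 0},{"gripper": 100,"delta_pos": [-4.2,1.1,0],"yaw": 0},{"gripper": 100,"delta_pos": [-4.2,1.1,0],"yaw": 0},{"gripper": 100,"delta_pos": [-4.2,1.1,0],"yaw": 0},{"gripper": 100,"delta_pos": [-3.3,0.9,0],"yaw": 0},{"gripper": 100,"delta_pos": [-2,0.55,0],"yaw": 0},{"gripper": 100,"delta_pos": [0,0,0],"yaw": 0},{"gripper": 100,"delta_pos": [0,0,0],"yaw": 0}])

```text
time: 13.8
ee_pos: [0.5594, -0.0461, 0.3269]
tcp_rot: [-2.222, -2.22, 0.0]
contact_force: [0.0, 0.1, 0.7]
finger_gap: 1.001
```

Run:
```python
from h import *
c=snap('wrist','w6'); s=get_state(); print(s['ee_pos'],s['contact_force'])
c=snap('scene','s6')
i=cv2.imread('pics/s6.png')[80:280,230:450]; cv2.imwrite('pics/s6c.png',cv2.resize(i,None,fx=3,fy=3,interpolation=cv2.INTER_CUBIC))
```

```text
[ 0.55924117 -0.04552765  0.32693802] [-0.50712616 -0.35067398  0.270859  ]
```

View pics/w6.png

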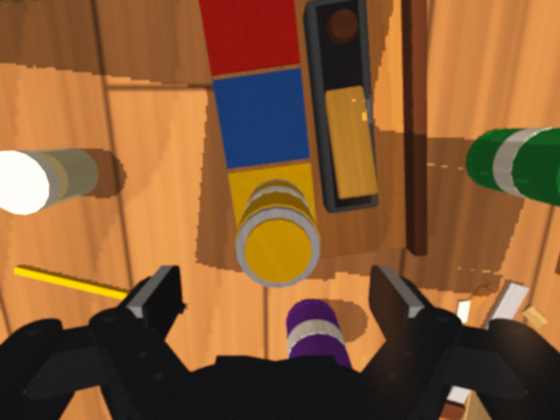

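View pics/s6c.png

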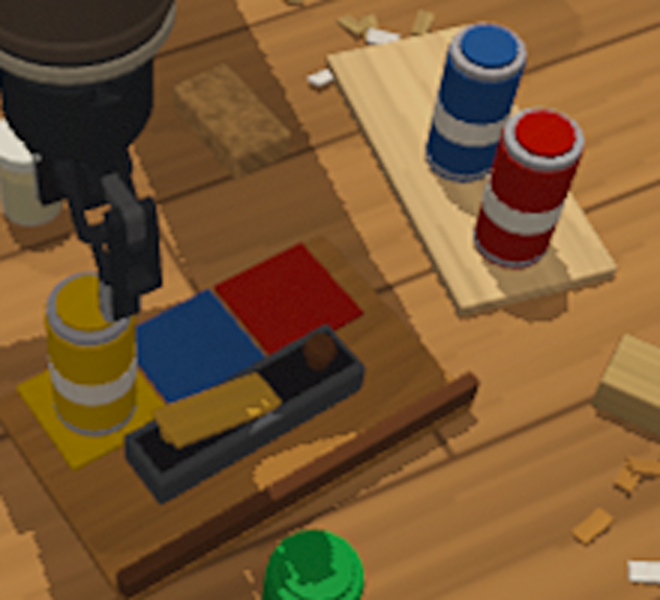

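Call:
move_arm(plan=[{"gripper": 100,"delta_pos": [0.0,0,2],"yaw": 0},{"gripper": 100,"delta_pos": [0,0,2.5],"yaw": 0},{"gripper": 100,"delta_pos": [0,0,2],"yaw": 0},{"gripper": 100,"delta_pos": [0,0,1.1],"yaw": 0},{"gripper": 100,"delta_pos": [0,0,0],"yaw": 0},{"gripper": 0,"delta_pos": [0,0,0],"yaw": 0},{"gripper": 0,"delta_pos": [0,0,0],"yaw": 0},{"gripper": 0,"delta_pos": [0,0,0],"yaw": 0},{"gripper": 0,"delta_pos": [0,0,0],"yaw": 0},{"gripper": 0,"delta_pos": [0,0,0],"yaw": 0}])

```text
time: 14.9
ee_pos: [0.5599, -0.0459, 0.2523]
tcp_rot: [2.221, 2.22, 0.002]
contact_force: [-1.3, 1.6, 5.9]
finger_gap: 0.62
```

Call:
move_arm(plan=[{"gripper": 0,"delta_pos": [0,0,0],"yaw": 0},{"gripper": 0,"delta_pos": [0,0,-0.5],"yaw": 0},{"gripper": 0,"delta_pos": [0,0,-2.5],"yaw": 0},{"gripper": 0,"delta_pos": [0,0,-3],"yaw": 0},{"gripper": 0,"delta_pos": [2.6,-1.3,0],"yaw": 0},{"gripper": 0,"delta_pos": [3.9,-1.9,0],"yaw": 0},{"gripper": 0,"delta_pos": [4.1,-2.0,0],"yaw": 0},{"gripper": 0,"delta_pos": [4.1,-2.0,0],"yaw": 0},{"gripper": 0,"delta_pos": [4.1,-2.0,0],"yaw": 0},{"gripper": 0,"delta_pos": [4.1,-2.0,0],"yaw": 0}])

```text
time: 15.9
ee_pos: [0.4465, 0.1845, 0.3118]
tcp_rot: [2.222, 2.221, 0.001]
contact_force: [0.8, 0.3, -3.2]
finger_gap: 0.617
```

Call:
move_arm(plan=[{"gripper": 0,"delta_pos": [4.0,-2.0,0],"yaw": 0},{"gripper": 0,"delta_pos": [4.0,-2.0,0],"yaw": 0},{"gripper": 0,"delta_pos": [2.6,-1.3,0],"yaw": 0},{"gripper": 0,"delta_pos": [1.2,-0.6,0],"yaw": 0},{"gripper": 0,"delta_pos": [0,0,2],"yaw": 0},{"gripper": 0,"delta_pos": [0,0,2],"yaw": 0},{"gripper": 0,"delta_pos": [0,0,0],"yaw": 0},{"gripper": 0,"delta_pos": [0,0,0],"yaw": 0}])

```text
time: 16.7
ee_pos: [0.3888, 0.3008, 0.2714]
tcp_rot: [-2.222, -2.221, 0.001]
contact_force: [-0.1, 0.1, -2.3]
finger_gap: 0.622
```

Call:
move_arm(plan=[{"gripper": 0,"delta_pos": [0,0,1.5],"yaw": 0},{"gripper": 0,"delta_pos": [0,0,0.5],"yaw": 0},{"gripper": 0,"delta_pos": [0,0,0.2],"yaw": 0},{"gripper": 0,"delta_pos": [0,0,0.1],"yaw": 0},{"gripper": 0,"delta_pos": [0,0,0],"yaw": 0},{"gripper": 0,"delta_pos": [0,0,0],"yaw": 0}])

```text
time: 17.3
ee_pos: [0.3886, 0.3012, 0.2485]
tcp_rot: [2.221, 2.221, 0.001]
contact_force: [0.2, 0.7, -3.4]
finger_gap: 0.614
```

Call:
move_arm(plan=[{"gripper": 0,"delta_pos": [0,0,0.1],"yaw": 0},{"gripper": 0,"delta_pos": [0,0,0],"yaw": 0},{"gripper": 0,"delta_pos": [0,0,0],"yaw": 0}])

```text
time: 17.6
ee_pos: [0.3887, 0.3013, 0.2483]
tcp_rot: [2.221, 2.221, 0.002]
contact_force: [-3.0, -2.4, 21.8]
finger_gap: 0.621
```

Call:
move_arm(plan=[{"gripper": 70,"delta_pos": [0,0,-0.05],"yaw": 0},{"gripper": 80,"delta_pos": [0,0,0],"yaw": 0},{"gripper": 80,"delta_pos": [0,0,0],"yaw": 0},{"gripper": 80,"delta_pos": [0,0,0],"yaw": 0},{"gripper": 80,"delta_pos": [0,0,-2],"yaw": 0},{"gripper": 80,"delta_pos": [0,0,-3],"yaw": 0},{"gripper": 80,"delta_pos": [0,0,-4],"yaw": 0},{"gripper": 100,"delta_pos": [-2.5,2.0,0],"yaw": 0},{"gripper": 100,"delta_pos": [-3.6,3.0,0],"yaw": 0},{"gripper": 100,"delta_pos": [-3.6,3.0,0],"yaw": 0}])

```text
time: 18.6
ee_pos: [0.4691, 0.2033, 0.3381]
tcp_rot: [2.219, 2.223, 0.002]
contact_force: [0.1, 0.0, -0.7]
finger_gap: 1.001
```

Call:
move_arm(plan=[{"gripper": 100,"delta_pos": [-3.6,3.0,0],"yaw": 0},{"gripper": 100,"delta_pos": [-3.6,3.0,0],"yaw": 0},{"gripper": 100,"delta_pos": [-3.6,3.0,0],"yaw": 0},{"gripper": 100,"delta_pos": [-3.6,3.0,0],"yaw": 0},{"gripper": 100,"delta_pos": [-2.4,2.3,0],"yaw": 0},{"gripper": 100,"delta_pos": [0,0,0],"yaw": -0.148},{"gripper": 100,"delta_pos": [0,0,0],"yaw": 0},{"gripper": 100,"delta_pos": [0,0,0],"yaw": 0}])

```text
time: 19.4
ee_pos: [0.6111, 0.0363, 0.3373]
tcp_rot: [-2.055, -2.375, 0.001]
contact_force: [-1.4, -0.6, -0.1]
finger_gap: 0.997
```

Run:
```python
from h import *
c=snap('wrist','w7'); s=get_state(); print(s['ee_pos'],s['contact_force'])
print(R.from_rotvec(s['tcp_rot']).as_matrix().round(3))
i=cv2.imread('pics/w7.png')[0:320,130:480]; cv2.imwrite('pics/w7c.png',cv2.resize(i,None,fx=2,fy=1.85,interpolation=cv2.INTER_CUBIC))
c=snap('scene','s7')
i=cv2.imread('pics/s7.png')[80:280,230:450]; cv2.imwrite('pics/s7c.png',cv2.resize(i,None,fx=3,fy=3,interpolation=cv2.INTER_CUBIC))
```

```text
[0.61105302 0.03664312 0.33743985] [-0.539492    0.37570921 -1.06657887]
[[-0.144  0.99  -0.001]
 [ 0.99   0.144  0.   ]
 [ 0.    -0.001 -1.   ]]
```

View pics/w7.png

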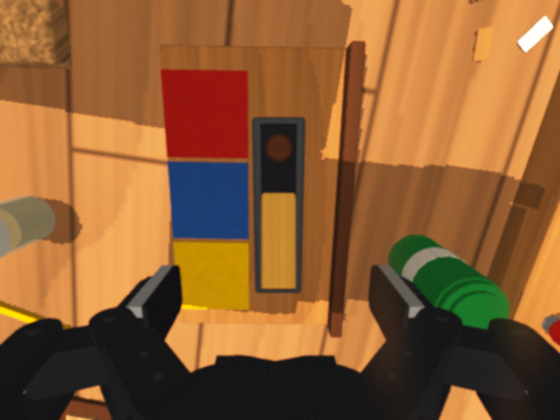

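View pics/s7c.png

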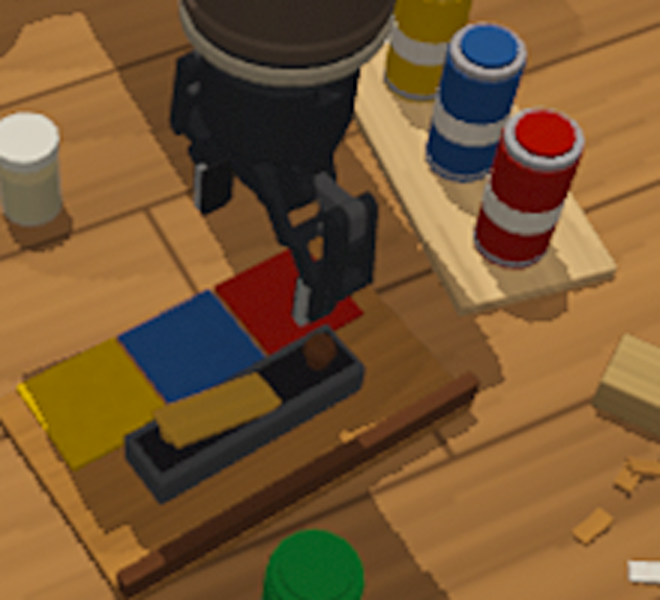

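Run:
```python
from h import *
c=camera('wrist')
def q(n,l,z):
    P=np.array([ray(c,u,v,z)[:2] for u,v in l]); w=np.linalg.norm
    print(n,P.mean(0).round(4),'sz',w(P[0]-P[1]).round(4),w(P[1]-P[2]).round(4),w(P[2]-P[3]).round(4),w(P[3]-P[0]).round(4), 'ang',np.degrees(np.arctan2(*((P[1]+P[2]-P[0]-P[3])[::-1]))).round(2))
q('plane',[(252.5,118),(304,118),(301,292),(255,292)],.04)
q('red',[(162,70),(248,71),(248,157),(166,157)],.016)
q('blue',[(169,162),(248,162),(249,239),(171,239)],.016)
```

```text
plane [0.6133 0.0365] sz 0.0418 0.1565 0.0433 0.1565 ang 8.34
red [0.5386 0.108 ] sz 0.0732 0.0722 0.0748 0.073 ang 8.05
blue [0.5485 0.0305] sz 0.0724 0.0746 0.0763 0.0747 ang 8.34
```

Call:
move_arm(plan=[{"gripper": 75,"delta_pos": [-0.1,0.2,0],"yaw": 0},{"gripper": 75,"delta_pos": [0,0,3],"yaw": 0},{"gripper": 75,"delta_pos": [0,0,4],"yaw": 0},{"gripper": 75,"delta_pos": [0,0,2.5],"yaw": 0},{"gripper": 75,"delta_pos": [0,0,0],"yaw": 0},{"gripper": 75,"delta_pos": [0,0,0],"yaw": 0}])

```text
time: 20.15
ee_pos: [0.6138, 0.0357, 0.243]
tcp_rot: [-2.051, -2.379, 0.0]
contact_force: [0.6, -0.6, -0.1]
finger_gap: 0.754
```

Run:
```python
from h import *
c=snap('wrist','w8'); s=get_state(); print(s['ee_pos'],s['contact_force'],s['finger_gap'])
```

```text
[0.61420068 0.03561592 0.2438126 ] [0.59623402 0.07497556 0.62928564] 0.7512310144338491
```

View pics/w8.png

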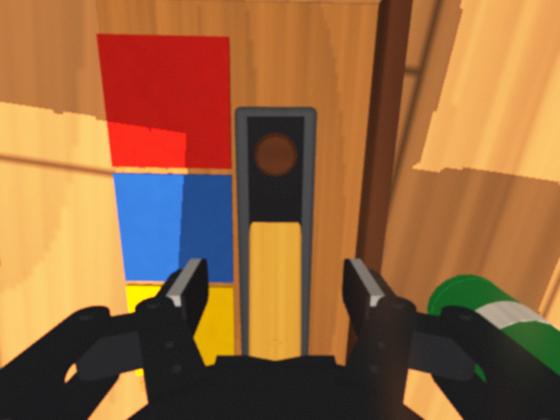

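Call:
move_arm(plan=[{"gripper": 75,"delta_pos": [0,0,2],"yaw": 0},{"gripper": 75,"delta_pos": [0,0,2],"yaw": 0},{"gripper": 75,"delta_pos": [0,0,1],"yaw": 0},{"gripper": 75,"delta_pos": [0,0,0],"yaw": 0},{"gripper": 75,"delta_pos": [0,0,0],"yaw": 0}])

```text
time: 20.7
ee_pos: [0.6141, 0.0355, 0.1937]
tcp_rot: [2.051, 2.379, 0.001]
contact_force: [-0.2, 0.2, -0.2]
finger_gap: 0.749
```

Run:
```python
from h import *
s=get_state(); print(s['ee_pos'],s['contact_force'],s['finger_gap'])
c=snap('scene','s9')
i=cv2.imread('pics/s9.png')[130:280,230:400]; cv2.imwrite('pics/s9c.png',cv2.resize(i,None,fx=4,fy=4,interpolation=cv2.INTER_CUBIC))
```

```text
[0.61412884 0.03546185 0.19367478] [-0.22415273  0.21407397 -0.1599822 ] 0.7490901949217625
```

View pics/s9c.png

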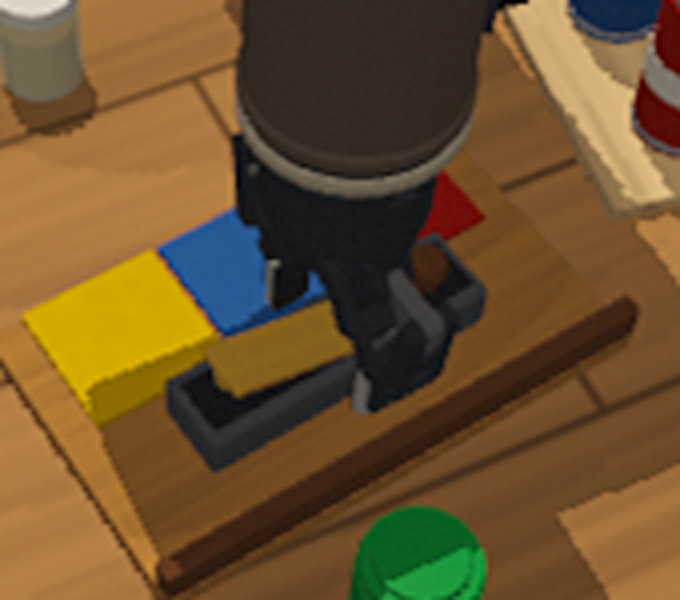

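Call:
move_arm(plan=[{"gripper": 0,"delta_pos": [0,0,0],"yaw": 0},{"gripper": 0,"delta_pos": [0,0,0],"yaw": 0},{"gripper": 0,"delta_pos": [0,0,0],"yaw": 0},{"gripper": 0,"delta_pos": [0,0,0],"yaw": 0},{"gripper": 0,"delta_pos": [0,0,0],"yaw": 0}])

```text
time: 21.25
ee_pos: [0.6139, 0.0354, 0.1938]
tcp_rot: [2.051, 2.379, 0.001]
contact_force: [-2.4, -1.4, 11.4]
finger_gap: 0.502
```

Call:
move_arm(plan=[{"gripper": 0,"delta_pos": [0,0,-0.5],"yaw": 0},{"gripper": 0,"delta_pos": [0,0,-2],"yaw": 0},{"gripper": 0,"delta_pos": [0,0,-4],"yaw": 0},{"gripper": 0,"delta_pos": [0,0,-4],"yaw": 0},{"gripper": 0,"delta_pos": [0,0,-3],"yaw": 0},{"gripper": 0,"delta_pos": [0,0,0],"yaw": 0},{"gripper": 0,"delta_pos": [0,0,0],"yaw": 0}])

```text
time: 21.95
ee_pos: [0.6134, 0.0354, 0.3277]
tcp_rot: [2.051, 2.379, 0.001]
contact_force: [-0.5, -0.0, -6.6]
finger_gap: 0.497
```

Run:
```python
from h import *
c=snap('wrist','w10'); s=get_state(); print(s['ee_pos'],s['contact_force'],s['finger_gap'],s['wrist_torque'],s['q'])
c=snap('scene','s10')
i=cv2.imread('pics/s10.png')[80:280,230:450]; cv2.imwrite('pics/s10c.png',cv2.resize(i,None,fx=3,fy=3,interpolation=cv2.INTER_CUBIC))
```

```text
[0.61298048 0.03541452 0.32654253] [-0.17942235  0.32400807 -6.34647683] 0.49509917475864784 [-0.0476319   0.02392198 -0.00880335] [ 8.33991775e-03  5.16165824e-01  1.75588471e+00  7.54298295e-06
  8.71110574e-01 -1.39616862e-01]
```

View pics/w10.png

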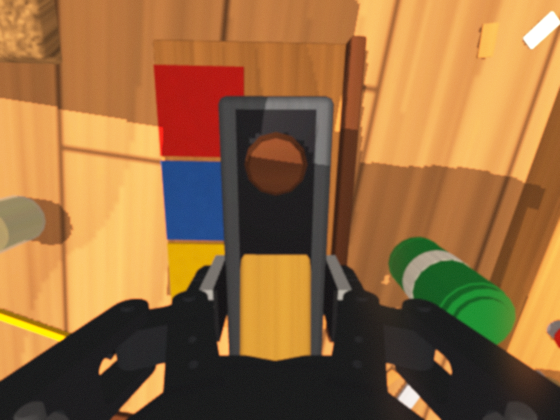

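View pics/s10c.png

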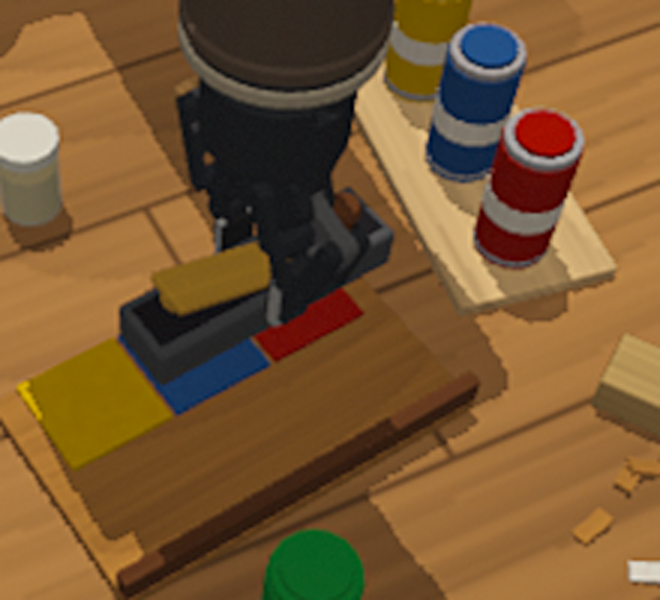

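Call:
move_arm(plan=[{"gripper": 0,"delta_pos": [-2.3,-1.2,0],"yaw": 0},{"gripper": 0,"delta_pos": [-3.9,-2.1,0],"yaw": 0},{"gripper": 0,"delta_pos": [-3.9,-2.1,0],"yaw": 0},{"gripper": 0,"delta_pos": [-3.9,-2.1,0],"yaw": 0},{"gripper": 0,"delta_pos": [-3.9,-2.1,0],"yaw": 0},{"gripper": 0,"delta_pos": [-3.9,-2.1,0],"yaw": 0},{"gripper": 0,"delta_pos": [-3.9,-2.1,0],"yaw": 0},{"gripper": 0,"delta_pos": [-3.5,-1.8,0],"yaw": 0},{"gripper": 0,"delta_pos": [-2.1,-1.1,0],"yaw": 0},{"gripper": 0,"delta_pos": [0,0,0],"yaw": -0.1}])

```text
time: 23.05
ee_pos: [0.4931, -0.3014, 0.3257]
tcp_rot: [-1.932, -2.475, 0.001]
contact_force: [1.0, 0.7, -5.5]
finger_gap: 0.503
```

Call:
move_arm(plan=[{"gripper": 0,"delta_pos": [0,0,0],"yaw": -0.14},{"gripper": 0,"delta_pos": [0,0,0],"yaw": -0.14},{"gripper": 0,"delta_pos": [0,0,0],"yaw": -0.14},{"gripper": 0,"delta_pos": [0,0,0],"yaw": -0.14},{"gripper": 0,"delta_pos": [0,0,0],"yaw": -0.14},{"gripper": 0,"delta_pos": [0,0,0],"yaw": -0.14},{"gripper": 0,"delta_pos": [0,0,0],"yaw": -0.14},{"gripper": 0,"delta_pos": [0,0,0],"yaw": -0.14},{"gripper": 0,"delta_pos": [0,0,0],"yaw": -0.114},{"gripper": 0,"delta_pos": [0,0,0],"yaw": 0}])

```text
time: 24.05
ee_pos: [0.4942, -0.2985, 0.3259]
tcp_rot: [-0.136, -3.136, -0.002]
contact_force: [0.1, 0.5, -6.1]
finger_gap: 0.5
```

Run:
```python
from h import *
c=snap('wrist','w11'); s=get_state(); print(s['ee_pos'],s['contact_force'],s['finger_gap'])
M=R.from_rotvec(s['tcp_rot']).as_matrix(); print('tool x ang',np.degrees(np.arctan2(M[1,0],M[0,0])),M[2])
```

```text
[ 0.49425889 -0.2985148   0.32609928] [-0.26545388  0.11615032 -6.90906959] 0.4981847688056615
tool x ang 174.77428076204865 [ 0.00227376  0.00121694 -0.99999667]
```

View pics/w11.png

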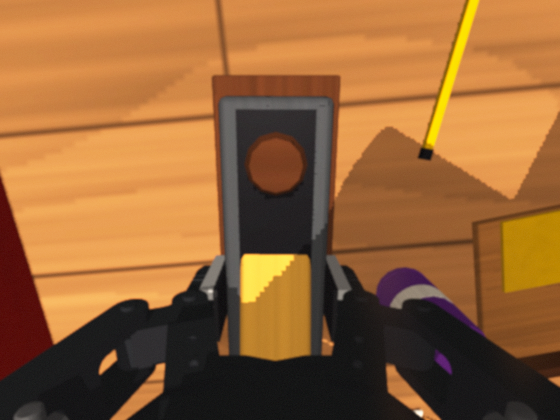

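Run:
```python
from h import *
c=camera('wrist')
a,b=[ray(c,u,76,.009)[:2] for u in (213,340)]
print(a,b,np.linalg.norm(a-b)); m=(a+b)/2; t=np.radians(-5.1); e=np.array([np.cos(t),np.sin(t)]); print('ctr est',m+.115*e)
print('plane knob end',ray(c,276.5,98,.145+.028)[:2], 'ctr', ray(c,276.5,98,.173)[:2]+.08*e)
```

```text
[ 0.37724966 -0.33935924] [ 0.38694336 -0.23279777] 0.10700147756413299
ctr est [ 0.49664123 -0.29630135]
plane knob end [ 0.41524443 -0.29016749] ctr [ 0.49492772 -0.29727904]
```

Call:
move_arm(plan=[{"gripper": 0,"delta_pos": [-0.1,0.1,2],"yaw": 0},{"gripper": 0,"delta_pos": [0,0,3.5],"yaw": 0},{"gripper": 0,"delta_pos": [0,0,3.5],"yaw": 0},{"gripper": 0,"delta_pos": [0,0,2.2],"yaw": 0},{"gripper": 0,"delta_pos": [0,0,1.2],"yaw": 0},{"gripper": 0,"delta_pos": [0,0,0.5],"yaw": 0},{"gripper": 0,"delta_pos": [0,0,0],"yaw": 0},{"gripper": 0,"delta_pos": [0,0,0],"yaw": 0}])

```text
time: 24.95
ee_pos: [0.4961, -0.2981, 0.1995]
tcp_rot: [0.14, 3.137, -0.001]
contact_force: [0.6, -0.3, -5.7]
finger_gap: 0.505
```

Call:
move_arm(plan=[{"gripper": 0,"delta_pos": [0,0,0.3],"yaw": 0},{"gripper": 0,"delta_pos": [0,0,0],"yaw": 0},{"gripper": 0,"delta_pos": [0,0,0.1],"yaw": 0},{"gripper": 0,"delta_pos": [0,0,0],"yaw": 0}])

```text
time: 25.35
ee_pos: [0.4957, -0.2979, 0.1947]
tcp_rot: [0.14, 3.138, -0.0]
contact_force: [0.4, 0.6, -6.1]
finger_gap: 0.502
```

Call:
move_arm(plan=[{"gripper": 0,"delta_pos": [0,0,0.1],"yaw": 0},{"gripper": 0,"delta_pos": [0,0,0],"yaw": 0}])

```text
time: 25.55
ee_pos: [0.4958, -0.2979, 0.1939]
tcp_rot: [0.14, 3.138, -0.0]
contact_force: [-0.8, -0.0, 1.0]
finger_gap: 0.498
```

Call:
move_arm(plan=[{"gripper": 60,"delta_pos": [0,0,0],"yaw": 0},{"gripper": 80,"delta_pos": [0,0,0],"yaw": 0},{"gripper": 80,"delta_pos": [0,0,0],"yaw": 0},{"gripper": 80,"delta_pos": [0,0,0],"yaw": 0},{"gripper": 80,"delta_pos": [0,0,-2],"yaw": 0},{"gripper": 80,"delta_pos": [0,0,-4],"yaw": 0},{"gripper": 80,"delta_pos": [0,0,-4],"yaw": 0},{"gripper": 100,"delta_pos": [0,0,-3],"yaw": 0},{"gripper": 100,"delta_pos": [0,0,0],"yaw": 0},{"gripper": 100,"delta_pos": [0,0,0],"yaw": 0}])

```text
time: 26.55
ee_pos: [0.4958, -0.2979, 0.3242]
tcp_rot: [0.139, 3.137, -0.001]
contact_force: [-0.8, -0.0, -1.3]
finger_gap: 0.996
```

Run:
```python
from h import *
c=snap('wrist','w12'); s=get_state(); print(s['ee_pos'],s['contact_force'],s['time'])
```

```text
[ 0.49547523 -0.29770007  0.32321494] [-0.17222162 -0.33544465  0.75852784] 26.6
```

View pics/w12.png

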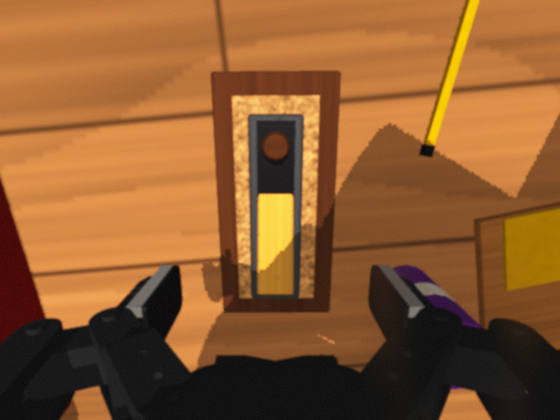

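Run:
```python
from h import *
c=camera('wrist')
def q(n,l,z):
    P=np.array([ray(c,u,v,z)[:2] for u,v in l]); w=np.linalg.norm
    print(n,P.mean(0).round(4),'sz',w(P[0]-P[1]).round(4),w(P[1]-P[2]).round(4),w(P[2]-P[3]).round(4),w(P[3]-P[0]).round(4), 'ang',np.degrees(np.arctan2(*((P[0]+P[1]-P[2]-P[3])[::-1]))).round(2))
q('plane',[(249,115),(303,115),(300,297),(254,297)],.04)
q('cork',[(232,95),(321,95),(316,298),(239,298)],.012)
q('rest',[(212,72),(340,72),(330,311),(225,311)],.009)
i=cv2.imread('pics/w12.png')[60:330,190:360]; cv2.imwrite('pics/w12c.png',cv2.resize(i,None,fx=3,fy=2.2,interpolation=cv2.INTER_CUBIC))
```

```text
plane [ 0.494  -0.2957] sz 0.0413 0.1553 0.0412 0.1553 ang 175.3
cork [ 0.494  -0.2951] sz 0.0745 0.1897 0.0768 0.1896 ang 175.3
rest [ 0.4931 -0.2952] sz 0.1063 0.2244 0.1071 0.2243 ang 175.36
```

View pics/w12c.png

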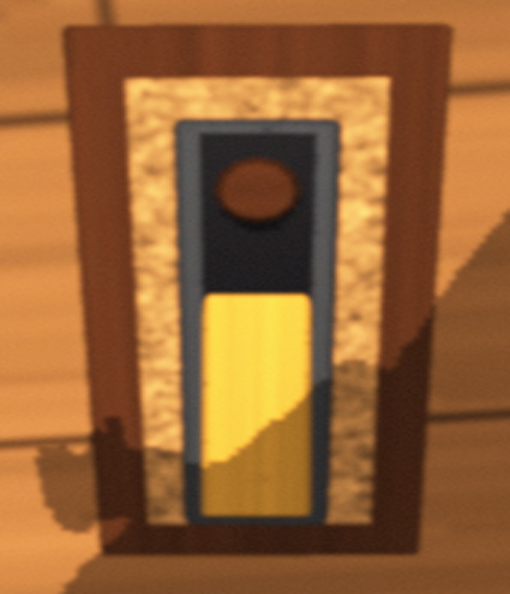

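Run:
```python
from h import *
c=snap('top','t13')
i=cv2.imread('pics/t13.png')[185:325,100:330]; cv2.imwrite('pics/t13c.png',cv2.resize(i,None,fx=3.4,fy=3.4,interpolation=cv2.INTER_CUBIC))
```

```text
(no output)
```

View pics/t13c.png

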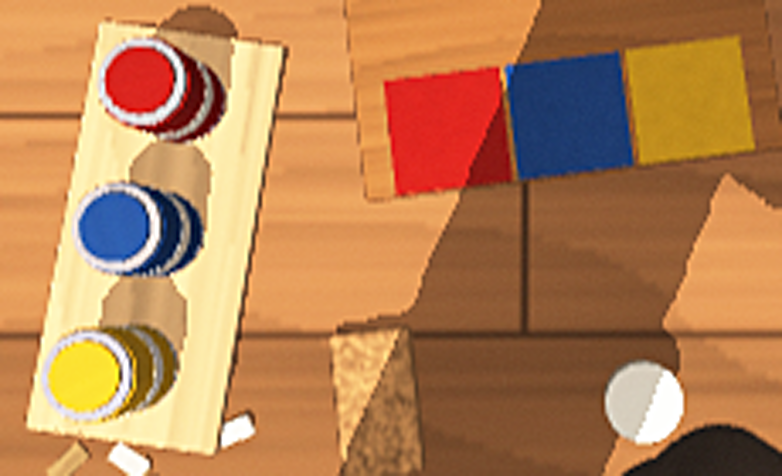

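Run:
```python
from h import *
c=camera('top')
g=lambda u,v:(100+u/3.4-.35,185+v/3.4-.35)
for n,l in dict(r=[(385,82),(499,67),(512,180),(398,195)],b=[(505,66),(620,52),(633,164),(518,181)],y=[(627,50),(740,37),(755,151),(641,166)]).items():
    print(n,np.mean([ray(c,*g(*p),.016)[:2] for p in l],0).round(4))
for p in [(144,83),(118,229),(87,376)]: print(ray(c,*g(*p),.122).round(4))
```

```text
r [0.5372 0.106 ]
b [0.5471 0.0293]
y [ 0.5567 -0.0487]
[0.5539 0.2718 0.122 ]
[0.4707 0.2835 0.122 ]
[0.3888 0.2976 0.122 ]
```

Call:
move_arm(plan=[{"gripper": 80,"delta_pos": [0,0,0],"yaw": 0.148},{"gripper": 80,"delta_pos": [0,0,0],"yaw": 0.148},{"gripper": 80,"delta_pos": [0,0,0],"yaw": 0.148},{"gripper": 80,"delta_pos": [0,0,0],"yaw": 0.148},{"gripper": 80,"delta_pos": [0,0,0],"yaw": 0.148},{"gripper": 80,"delta_pos": [0,0,0],"yaw": 0.148},{"gripper": 80,"delta_pos": [0,0,0],"yaw": 0.148},{"gripper": 80,"delta_pos": [0,0,0],"yaw": 0.148},{"gripper": 80,"delta_pos": [0,0,0],"yaw": 0.148},{"gripper": 80,"delta_pos": [0,0,0],"yaw": 0.15}])

```text
time: 27.75
ee_pos: [0.4955, -0.2977, 0.3225]
tcp_rot: [-2.227, -2.213, 0.001]
contact_force: [-0.8, -0.0, -0.0]
finger_gap: 0.798
```

Call:
move_arm(plan=[{"gripper": 80,"delta_pos": [4.0,0,0],"yaw": 0},{"gripper": 80,"delta_pos": [4.5,0,0],"yaw": 0},{"gripper": 80,"delta_pos": [4.5,0,0],"yaw": 0},{"gripper": 80,"delta_pos": [4.5,0,0],"yaw": 0},{"gripper": 80,"delta_pos": [4.5,0,0],"yaw": 0},{"gripper": 80,"delta_pos": [4.5,0,0],"yaw": 0},{"gripper": 80,"delta_pos": [4.5,0,0],"yaw": 0},{"gripper": 80,"delta_pos": [4.5,0,0],"yaw": 0},{"gripper": 80,"delta_pos": [4.5,0,0],"yaw": 0},{"gripper": 80,"delta_pos": [4.5,0,0],"yaw": 0}])

```text
time: 28.75
ee_pos: [0.4952, 0.149, 0.3228]
tcp_rot: [-2.221, -2.221, 0.002]
contact_force: [0.6, -0.3, 0.2]
finger_gap: 0.795
```

Call:
move_arm(plan=[{"gripper": 80,"delta_pos": [3.2,-2.4,0],"yaw": 0},{"gripper": 80,"delta_pos": [3.6,-2.6,0],"yaw": 0},{"gripper": 80,"delta_pos": [3.6,-2.6,0],"yaw": 0},{"gripper": 80,"delta_pos": [3.6,-2.6,0],"yaw": 0},{"gripper": 80,"delta_pos": [1.0,-0.5,0],"yaw": 0},{"gripper": 80,"delta_pos": [0,0,0],"yaw": 0},{"gripper": 80,"delta_pos": [0,0,0],"yaw": 0}])

```text
time: 29.45
ee_pos: [0.389, 0.2968, 0.3231]
tcp_rot: [2.221, 2.222, -0.001]
contact_force: [0.8, -0.4, -0.6]
finger_gap: 0.799
```

Run:
```python
from h import *
c=snap('wrist','w14'); s=get_state(); print(s['ee_pos'],s['contact_force'],s['time'],s['finger_gap']); print(R.from_rotvec(s['tcp_rot']).as_matrix().round(3))
```

```text
[0.38922904 0.29642478 0.3232097 ] [ 0.33273026  0.47842223 -0.13677761] 29.5 0.800127558373552
[[ 0.     1.    -0.   ]
 [ 1.    -0.    -0.001]
 [-0.001 -0.    -1.   ]]
```

View pics/w14.png

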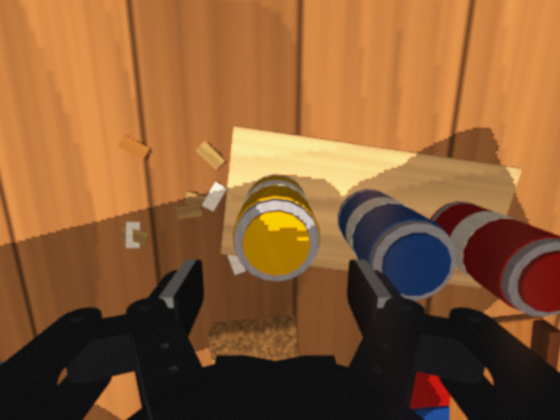

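Run:
```python
from h import *
c=camera('wrist'); print(ray(c,277,240,.122), ray(c,413,263,.122))
```

```text
[0.38973465 0.303349   0.122     ] [0.46938703 0.28906901 0.122     ]
```

Call:
move_arm(plan=[{"gripper": 80,"delta_pos": [0.25,-0.05,2],"yaw": 0},{"gripper": 80,"delta_pos": [0,0,2.5],"yaw": 0},{"gripper": 80,"delta_pos": [0,0,2],"yaw": 0},{"gripper": 80,"delta_pos": [0,0,0.95],"yaw": 0},{"gripper": 80,"delta_pos": [0,0,0],"yaw": 0},{"gripper": 0,"delta_pos": [0,0,0],"yaw": 0},{"gripper": 0,"delta_pos": [0,0,0],"yaw": 0},{"gripper": 0,"delta_pos": [0,0,0],"yaw": 0},{"gripper": 0,"delta_pos": [0,0,0],"yaw": 0},{"gripper": 0,"delta_pos": [0,0,0],"yaw": 0}])

```text
time: 30.55
ee_pos: [0.3885, 0.2998, 0.2499]
tcp_rot: [2.221, 2.221, 0.002]
contact_force: [0.8, -1.4, 9.7]
finger_gap: 0.618
```

Call:
move_arm(plan=[{"gripper": 0,"delta_pos": [0,0,-0.5],"yaw": 0},{"gripper": 0,"delta_pos": [0,0,-2.5],"yaw": 0},{"gripper": 0,"delta_pos": [0,0,-4],"yaw": 0},{"gripper": 0,"delta_pos": [-2.5,1.2,0],"yaw": 0},{"gripper": 0,"delta_pos": [-4.0,1.95,0],"yaw": 0},{"gripper": 0,"delta_pos": [-4.0,1.95,0],"yaw": 0},{"gripper": 0,"delta_pos": [-4.0,1.95,0],"yaw": 0},{"gripper": 0,"delta_pos": [-4.0,1.95,0],"yaw": 0},{"gripper": 0,"delta_pos": [-4.0,1.95,0],"yaw": 0},{"gripper": 0,"delta_pos": [-4.0,1.95,0],"yaw": 0}])

```text
time: 31.55
ee_pos: [0.5176, 0.0329, 0.3195]
tcp_rot: [2.221, 2.221, 0.0]
contact_force: [1.2, 0.9, -3.2]
finger_gap: 0.619
```

Call:
move_arm(plan=[{"gripper": 0,"delta_pos": [-3.8,1.9,0],"yaw": 0},{"gripper": 0,"delta_pos": [-3.0,1.45,0],"yaw": 0},{"gripper": 0,"delta_pos": [-1.5,0.7,0],"yaw": 0},{"gripper": 0,"delta_pos": [0,0,2],"yaw": 0},{"gripper": 0,"delta_pos": [0,0,2.5],"yaw": 0},{"gripper": 0,"delta_pos": [0,0,0],"yaw": 0},{"gripper": 0,"delta_pos": [0,0,0],"yaw": 0}])

```text
time: 32.25
ee_pos: [0.5575, -0.0479, 0.2743]
tcp_rot: [-2.22, -2.221, 0.001]
contact_force: [0.1, -0.7, -2.0]
finger_gap: 0.615
```

Run:
```python
from h import *
c=snap('wrist','w15'); s=get_state(); print(s['ee_pos'],s['contact_force'],s['time'],s['finger_gap'])
```

```text
[ 0.55783823 -0.04797303  0.27490143] [ 0.35936233  0.46399506 -3.34515193] 32.3 0.6204696084990456
```

View pics/w15.png

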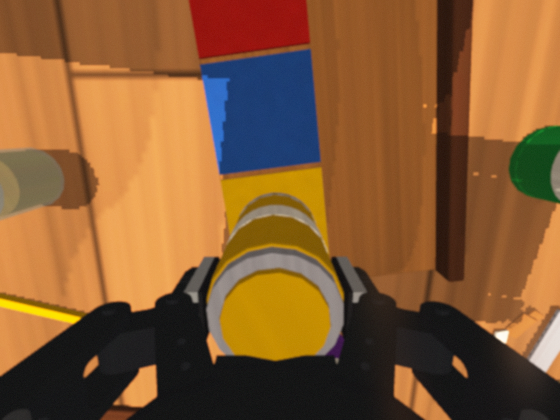

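Call:
move_arm(plan=[{"gripper": 0,"delta_pos": [0,0,1.4],"yaw": 0},{"gripper": 0,"delta_pos": [0,0,0.5],"yaw": 0},{"gripper": 0,"delta_pos": [0,0,0.15],"yaw": 0},{"gripper": 0,"delta_pos": [0,0,0],"yaw": 0},{"gripper": 0,"delta_pos": [0,0,0],"yaw": 0}])

```text
time: 32.8
ee_pos: [0.5576, -0.0482, 0.2538]
tcp_rot: [-2.221, -2.221, 0.0]
contact_force: [-1.5, 1.9, 5.1]
finger_gap: 0.619
```

Run:
```python
from h import *
c=snap('wrist','w16'); s=get_state(); print(s['ee_pos'],s['contact_force'],s['time'],s['finger_gap'])
```

```text
[ 0.5576135  -0.04824434  0.25383318] [-2.24384048  0.04006445  5.42013794] 32.85 0.6166478788203029
```

View pics/w16.png

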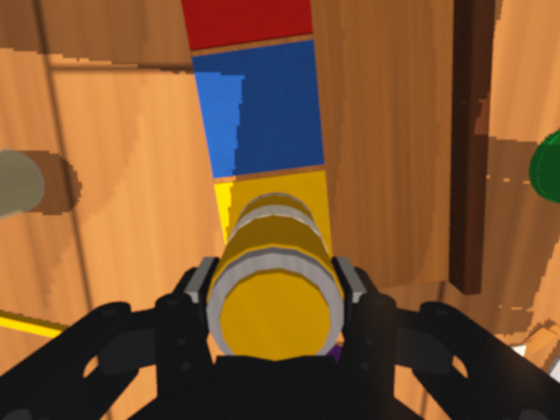

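Call:
move_arm(plan=[{"gripper": 70,"delta_pos": [0,0,0],"yaw": 0},{"gripper": 90,"delta_pos": [0,0,0],"yaw": 0},{"gripper": 90,"delta_pos": [0,0,0],"yaw": 0},{"gripper": 90,"delta_pos": [0,0,0],"yaw": 0},{"gripper": 90,"delta_pos": [0,0,-2],"yaw": 0},{"gripper": 90,"delta_pos": [0,0,-3.5],"yaw": 0},{"gripper": 90,"delta_pos": [0,0,-2.5],"yaw": 0},{"gripper": 80,"delta_pos": [0,0,0],"yaw": 0},{"gripper": 80,"delta_pos": [0,0,0],"yaw": 0}])

```text
time: 33.75
ee_pos: [0.5577, -0.0484, 0.3339]
tcp_rot: [2.221, 2.221, 0.001]
contact_force: [-0.3, -0.0, -1.2]
finger_gap: 0.798
```

Run:
```python
from h import *
c=snap('wrist','w17'); s=get_state(); print(s['ee_pos'],s['contact_force'],s['time'],s['finger_gap'])
c=snap('scene','s17')
i=cv2.imread('pics/s17.png')[80:280,230:450]; cv2.imwrite('pics/s17c.png',cv2.resize(i,None,fx=3,fy=3,interpolation=cv2.INTER_CUBIC))
```

```text
[ 0.55745195 -0.04832795  0.33316467] [ 0.14539645 -0.60152586 -0.21885557] 33.8 0.8030032429214158
```

View pics/w17.png

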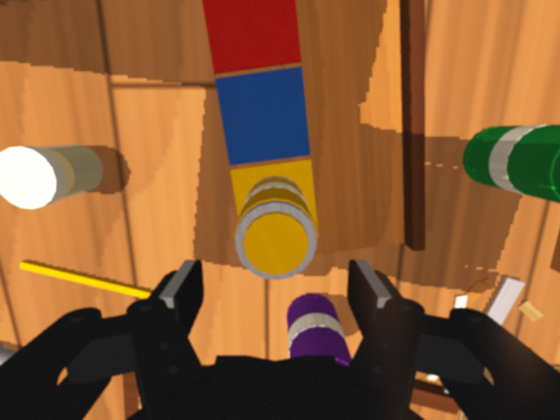

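View pics/s17c.png

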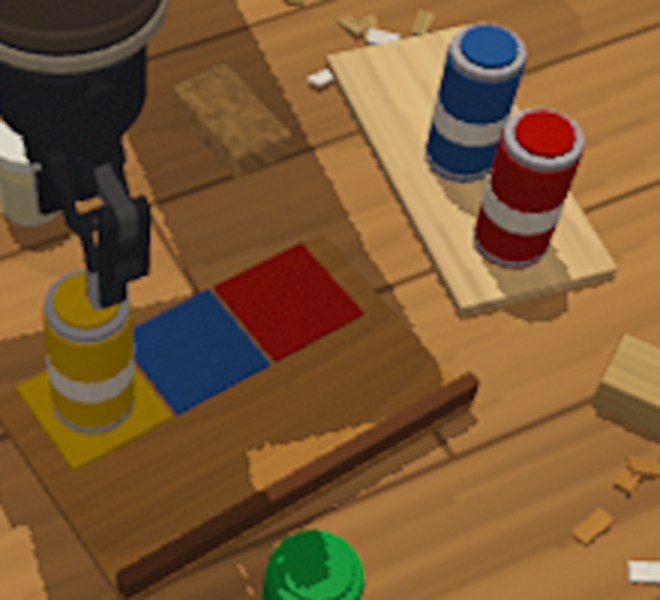

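Call:
move_arm(plan=[{"gripper": 80,"delta_pos": [3.0,-0.8,0],"yaw": 0},{"gripper": 80,"delta_pos": [4.3,-1.1,0],"yaw": 0},{"gripper": 80,"delta_pos": [4.3,-1.1,0],"yaw": 0},{"gripper": 80,"delta_pos": [4.3,-1.1,0],"yaw": 0},{"gripper": 80,"delta_pos": [4.3,-1.1,0],"yaw": 0},{"gripper": 80,"delta_pos": [4.3,-1.1,0],"yaw": 0},{"gripper": 80,"delta_pos": [4.3,-1.1,0],"yaw": 0},{"gripper": 80,"delta_pos": [3.2,-0.8,0],"yaw": 0},{"gripper": 80,"delta_pos": [1.5,-0.35,0],"yaw": 0},{"gripper": 80,"delta_pos": [0,0,0],"yaw": 0}])

```text
time: 34.85
ee_pos: [0.4716, 0.288, 0.3326]
tcp_rot: [-2.218, -2.224, 0.002]
contact_force: [0.1, -0.5, -0.4]
finger_gap: 0.798
```

Run:
```python
from h import *
c=snap('wrist','w18'); s=get_state(); print(s['ee_pos'],s['contact_force'],s['time'],s['finger_gap'])
```

```text
[0.47187941 0.28682408 0.33274082] [ 0.63532505  0.14687652 -0.04470961] 34.9 0.7994780828942646
```

View pics/w18.png

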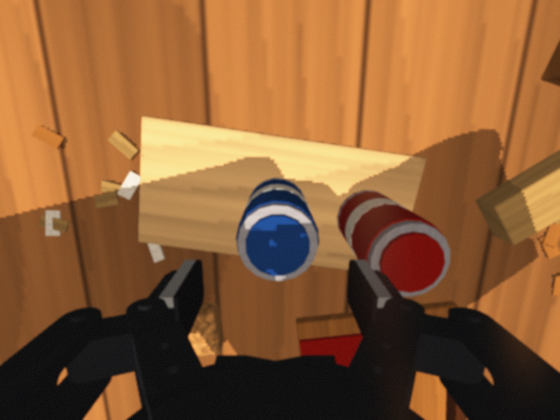

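Call:
move_arm(plan=[{"gripper": 80,"delta_pos": [0,0.02,2],"yaw": 0},{"gripper": 80,"delta_pos": [0,0,3],"yaw": 0},{"gripper": 80,"delta_pos": [0,0,2.3],"yaw": 0},{"gripper": 80,"delta_pos": [0,0,1.0],"yaw": 0},{"gripper": 80,"delta_pos": [0,0,0],"yaw": 0},{"gripper": 0,"delta_pos": [0,0,0],"yaw": 0},{"gripper": 0,"delta_pos": [0,0,0],"yaw": 0},{"gripper": 0,"delta_pos": [0,0,0],"yaw": 0},{"gripper": 0,"delta_pos": [0,0,0],"yaw": 0},{"gripper": 0,"delta_pos": [0,0,0],"yaw": 0}])

```text
time: 35.9
ee_pos: [0.4727, 0.2867, 0.2515]
tcp_rot: [2.221, 2.221, 0.002]
contact_force: [-0.5, -1.7, 8.0]
finger_gap: 0.616
```

Call:
move_arm(plan=[{"gripper": 0,"delta_pos": [0,0,-0.5],"yaw": 0},{"gripper": 0,"delta_pos": [0,0,-2.5],"yaw": 0},{"gripper": 0,"delta_pos": [0,0,-4],"yaw": 0},{"gripper": 0,"delta_pos": [-2.5,0.75,0],"yaw": 0},{"gripper": 0,"delta_pos": [-4.2,1.2,0],"yaw": 0},{"gripper": 0,"delta_pos": [-4.2,1.2,0],"yaw": 0},{"gripper": 0,"delta_pos": [-4.2,1.2,0],"yaw": 0},{"gripper": 0,"delta_pos": [-4.2,1.2,0],"yaw": 0},{"gripper": 0,"delta_pos": [-3.8,1.15,0],"yaw": 0},{"gripper": 0,"delta_pos": [-2.6,0.75,0],"yaw": 0}])

```text
time: 36.9
ee_pos: [0.5473, 0.0273, 0.321]
tcp_rot: [2.222, 2.22, 0.0]
contact_force: [0.3, 1.3, -4.1]
finger_gap: 0.62
```

Call:
move_arm(plan=[{"gripper": 0,"delta_pos": [0,0,2],"yaw": 0},{"gripper": 0,"delta_pos": [0,0,2.5],"yaw": 0},{"gripper": 0,"delta_pos": [0,0,0.5],"yaw": 0},{"gripper": 0,"delta_pos": [0,0,0],"yaw": 0},{"gripper": 0,"delta_pos": [0,0,0],"yaw": 0}])

```text
time: 37.4
ee_pos: [0.5472, 0.0299, 0.2715]
tcp_rot: [2.221, 2.222, 0.001]
contact_force: [0.2, -0.1, -2.8]
finger_gap: 0.616
```

Call:
move_arm(plan=[{"gripper": 0,"delta_pos": [0,0.05,1.0],"yaw": 0},{"gripper": 0,"delta_pos": [0,0,0.4],"yaw": 0},{"gripper": 0,"delta_pos": [0,0,0.1],"yaw": 0},{"gripper": 0,"delta_pos": [0,0,0],"yaw": 0},{"gripper": 0,"delta_pos": [0,0,0],"yaw": 0}])

```text
time: 37.9
ee_pos: [0.5474, 0.0297, 0.2556]
tcp_rot: [2.221, 2.221, -0.0]
contact_force: [0.2, 0.2, -4.5]
finger_gap: 0.618
```

Call:
move_arm(plan=[{"gripper": 0,"delta_pos": [0,0,0.1],"yaw": 0},{"gripper": 0,"delta_pos": [0,0,0],"yaw": 0},{"gripper": 0,"delta_pos": [0,0,0],"yaw": 0}])

```text
time: 38.2
ee_pos: [0.5474, 0.0297, 0.2555]
tcp_rot: [2.221, 2.221, 0.001]
contact_force: [-5.8, -0.5, 15.1]
finger_gap: 0.627
```

Call:
move_arm(plan=[{"gripper": 70,"delta_pos": [0,0,0],"yaw": 0},{"gripper": 90,"delta_pos": [0,0,0],"yaw": 0},{"gripper": 90,"delta_pos": [0,0,0],"yaw": 0},{"gripper": 90,"delta_pos": [0,0,0],"yaw": 0},{"gripper": 90,"delta_pos": [0,0,-2],"yaw": 0},{"gripper": 90,"delta_pos": [0,0,-3.5],"yaw": 0},{"gripper": 90,"delta_pos": [0,0,-2.3],"yaw": 0},{"gripper": 90,"delta_pos": [0,0,0],"yaw": 0}])

```text
time: 39.0
ee_pos: [0.5484, 0.0297, 0.3355]
tcp_rot: [2.219, 2.219, 0.005]
contact_force: [-0.3, 0.6, -0.1]
finger_gap: 0.903
```

Run:
```python
from h import *
c=snap('wrist','w19'); s=get_state(); print(s['ee_pos'],s['contact_force'],s['time'],s['finger_gap'])
```

```text
[0.54788967 0.02964446 0.33394279] [-0.01750849 -0.09806952 -0.64943399] 39.05 0.902166906999166
```

Call:
move_arm(plan=[{"gripper": 90,"delta_pos": [2.8,0.1,0],"yaw": 0},{"gripper": 90,"delta_pos": [4.3,0.2,0],"yaw": 0},{"gripper": 90,"delta_pos": [4.3,0.2,0],"yaw": 0},{"gripper": 90,"delta_pos": [4.3,0.2,0],"yaw": 0},{"gripper": 90,"delta_pos": [4.3,0.1,0],"yaw": 0},{"gripper": 90,"delta_pos": [3.0,0.1,0],"yaw": 0},{"gripper": 90,"delta_pos": [1.5,0,0],"yaw": 0},{"gripper": 90,"delta_pos": [0,0,0],"yaw": 0},{"gripper": 90,"delta_pos": [0,0,0],"yaw": 0}])

```text
time: 39.95
ee_pos: [0.5562, 0.2739, 0.3318]
tcp_rot: [-2.221, -2.222, 0.002]
contact_force: [-0.3, -0.4, -0.3]
finger_gap: 0.901
```

Run:
```python
from h import *
c=snap('wrist','w20'); s=get_state(); print(s['ee_pos'],s['contact_force'],s['time'],s['finger_gap'])
```

```text
[0.55628023 0.2735306  0.33203076] [-0.29921423 -0.76013852 -0.12934856] 40.0 0.8988884579007268
```

View pics/w19.png

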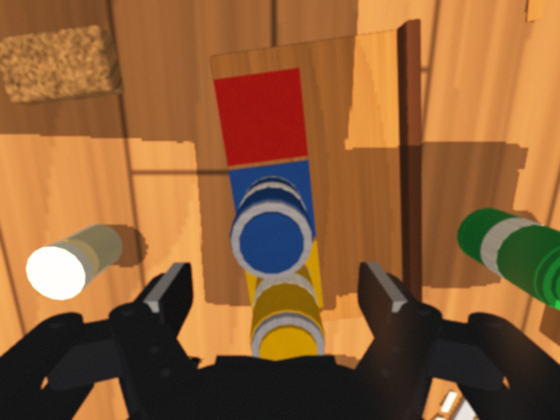

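View pics/w20.png

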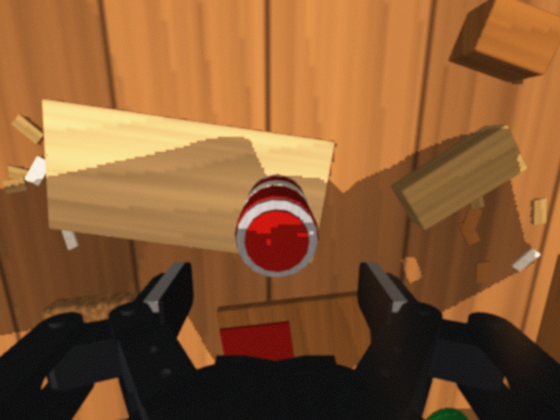

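Call:
move_arm(plan=[{"gripper": 90,"delta_pos": [0,0,2],"yaw": 0},{"gripper": 90,"delta_pos": [0,0,3],"yaw": 0},{"gripper": 90,"delta_pos": [0,0,2.3],"yaw": 0},{"gripper": 90,"delta_pos": [0,0,1.0],"yaw": 0},{"gripper": 90,"delta_pos": [0,0,0],"yaw": 0},{"gripper": 0,"delta_pos": [0,0,0],"yaw": 0},{"gripper": 0,"delta_pos": [0,0,0],"yaw": 0},{"gripper": 0,"delta_pos": [0,0,0],"yaw": 0},{"gripper": 0,"delta_pos": [0,0,0],"yaw": 0},{"gripper": 0,"delta_pos": [0,0,0],"yaw": 0}])

```text
time: 41.0
ee_pos: [0.5569, 0.2747, 0.2511]
tcp_rot: [2.221, 2.221, 0.003]
contact_force: [-0.6, -2.2, 7.5]
finger_gap: 0.619
```

Call:
move_arm(plan=[{"gripper": 0,"delta_pos": [0,0,0],"yaw": 0},{"gripper": 0,"delta_pos": [0,0,-0.5],"yaw": 0},{"gripper": 0,"delta_pos": [0,0,-2.5],"yaw": 0},{"gripper": 0,"delta_pos": [0,0,-4],"yaw": 0},{"gripper": 0,"delta_pos": [-2.6,-0.3,0],"yaw": 0},{"gripper": 0,"delta_pos": [-4.0,-0.4,0],"yaw": 0},{"gripper": 0,"delta_pos": [-4.0,-0.5,0],"yaw": 0},{"gripper": 0,"delta_pos": [-3.7,-0.4,0],"yaw": 0},{"gripper": 0,"delta_pos": [-2.4,-0.2,0],"yaw": 0},{"gripper": 0,"delta_pos": [0,0,0],"yaw": 0}])

```text
time: 42.0
ee_pos: [0.538, 0.1051, 0.3203]
tcp_rot: [2.224, 2.219, -0.0]
contact_force: [-0.2, -0.1, -1.8]
finger_gap: 0.618
```

Call:
move_arm(plan=[{"gripper": 0,"delta_pos": [0,0,2],"yaw": 0},{"gripper": 0,"delta_pos": [0,0,2.5],"yaw": 0},{"gripper": 0,"delta_pos": [0,0,0.5],"yaw": 0},{"gripper": 0,"delta_pos": [0,0,0],"yaw": 0},{"gripper": 0,"delta_pos": [0,0,0],"yaw": 0}])

```text
time: 42.5
ee_pos: [0.5388, 0.108, 0.2705]
tcp_rot: [2.221, 2.222, 0.001]
contact_force: [-0.1, 0.4, -3.0]
finger_gap: 0.621
```

Call:
move_arm(plan=[{"gripper": 0,"delta_pos": [-0.15,-0.1,1.0],"yaw": 0},{"gripper": 0,"delta_pos": [0,0,0.4],"yaw": 0},{"gripper": 0,"delta_pos": [0,0,0.1],"yaw": 0},{"gripper": 0,"delta_pos": [0,0,0],"yaw": 0},{"gripper": 0,"delta_pos": [0,0,0],"yaw": 0}])

```text
time: 43.0
ee_pos: [0.5373, 0.1061, 0.2551]
tcp_rot: [2.221, 2.221, 0.0]
contact_force: [-2.4, -1.0, 9.5]
finger_gap: 0.618
```

Touching. Release, rise, move away to the board side for a clear top view.

Call:
move_arm(plan=[{"gripper": 70,"delta_pos": [0,0,0],"yaw": 0},{"gripper": 90,"delta_pos": [0,0,0],"yaw": 0},{"gripper": 90,"delta_pos": [0,0,0],"yaw": 0},{"gripper": 90,"delta_pos": [0,0,0],"yaw": 0},{"gripper": 90,"delta_pos": [0,0,-2],"yaw": 0},{"gripper": 90,"delta_pos": [0,0,-3.5],"yaw": 0},{"gripper": 90,"delta_pos": [0,0,-2.5],"yaw": 0},{"gripper": 90,"delta_pos": [3,0,0],"yaw": 0},{"gripper": 90,"delta_pos": [4.5,0,0],"yaw": 0},{"gripper": 90,"delta_pos": [4.5,0,0],"yaw": 0}])

```text
time: 44.0
ee_pos: [0.5374, 0.2271, 0.335]
tcp_rot: [2.223, 2.219, 0.001]
contact_force: [0.1, -0.2, -0.4]
finger_gap: 0.9
```

Call:
move_arm(plan=[{"gripper": 90,"delta_pos": [4.5,0,0],"yaw": 0},{"gripper": 90,"delta_pos": [4.5,0,0],"yaw": 0},{"gripper": 90,"delta_pos": [4.5,0,0],"yaw": 0},{"gripper": 90,"delta_pos": [4.5,-1,0],"yaw": 0},{"gripper": 90,"delta_pos": [4.5,-2,0],"yaw": 0},{"gripper": 90,"delta_pos": [4.5,-2,0],"yaw": 0},{"gripper": 90,"delta_pos": [4.5,-2,0],"yaw": 0},{"gripper": 90,"delta_pos": [0,0,0],"yaw": 0}])

```text
time: 44.8
ee_pos: [0.4643, 0.5462, 0.3343]
tcp_rot: [-2.216, -2.225, -0.002]
contact_force: [1.2, -1.3, 0.3]
finger_gap: 0.9
```

Run:
```python
from h import *
s=get_state(); print(s['ee_pos'],s['time'])
c=snap('top','t21')
i=cv2.imread('pics/t21.png')[145:250,195:335]; cv2.imwrite('pics/t21c.png',cv2.resize(i,None,fx=5,fy=5,interpolation=cv2.INTER_CUBIC))
i=cv2.imread('pics/t21.png')[180:300,380:450]; cv2.imwrite('pics/t21d.png',cv2.resize(i,None,fx=5,fy=5,interpolation=cv2.INTER_CUBIC))
c=snap('scene','s21')
i=cv2.imread('pics/s21.png')[110:260,220:380]; cv2.imwrite('pics/s21c.png',cv2.resize(i,None,fx=4,fy=4,interpolation=cv2.INTER_CUBIC))
```

```text
[0.46428395 0.54616211 0.33426366] 44.8
```

View pics/t21c.png

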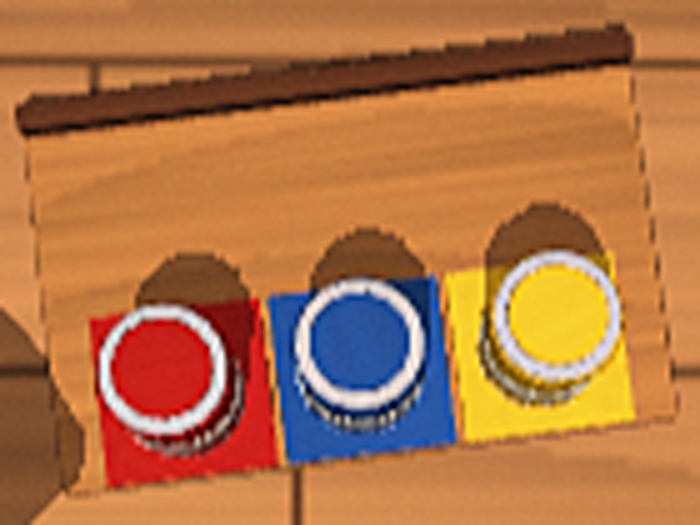

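View pics/s21c.png

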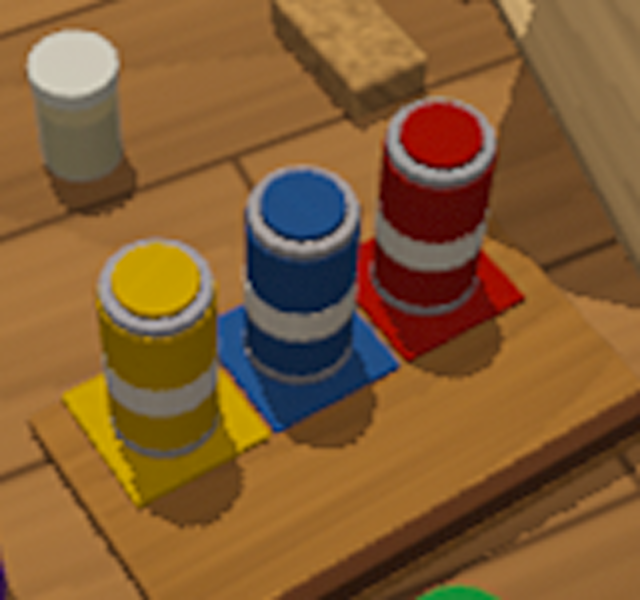

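View pics/t21d.png

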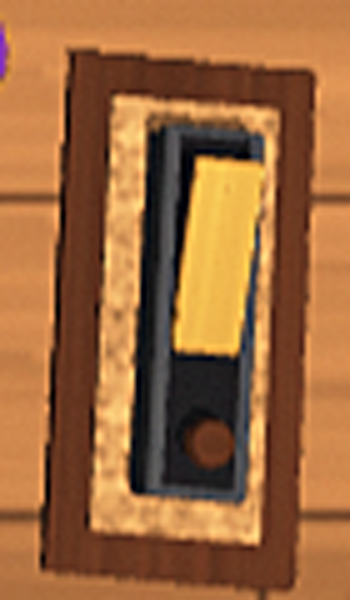

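View pics/t21.png

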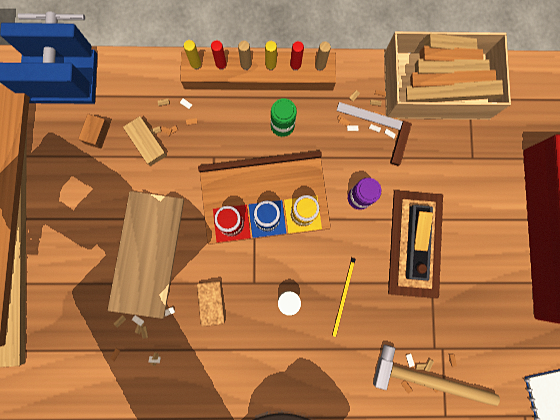

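Run:
```python
from h import *
c=camera('top'); 
C=dict(r=(.537,.106),b=(.5473,.0292),y=(.5576,-.0484))
for n,p in dict(r=(163,369),b=(360,343),y=(558,315)).items():
    q=ray(c,195+p[0]/5-.4,145+p[1]/5-.4,.126)[:2]; print('top',n,q.round(4),((q-C[n])*1000).round(1))
# fit in scene: project base circle + coaster corners for overlay
s=camera('scene'); g=lambda u,v:(220+u/4-.375,110+v/4-.375)
co=dict(r=[(413,358),(522,297)],b=[(281,430),(398,367)],y=[(140,503),(270,438)])
lid=dict(r=(441,141),b=(302,211),y=(156,287))
ex=np.array([np.cos(np.radians(7.7)),np.sin(np.radians(7.7))])
for n in co:
    P=np.mean([ray(s,*g(*p),.016)[:2] for p in co[n]],0)-.037*ex
    q=ray(s,*g(*lid[n]),.126)[:2]; print('scene',n,P.round(4),q.round(4),((q-P)*1000).round(1))
print('jar',ray(c,289,303,.07).round(4))
```

```text
top r [0.5354 0.106 ] [-1.6 -0. ]
top b [0.5457 0.0296] [-1.6  0.4]
top y [ 0.5569 -0.0478] [-0.7  0.6]
scene r [0.5389 0.1067] [0.5422 0.1035] [ 3.3 -3.3]
scene b [0.55   0.0289] [0.5525 0.0268] [ 2.4 -2.1]
scene y [ 0.5598 -0.048 ] [ 0.5639 -0.0499] [ 4.1 -1.9]
jar [ 0.3701 -0.0158  0.07  ]
```

Run:
```python
from h import *
print(finish_job())
```

```text
the job is handed in; nothing more can be done
None
```

The job is done and handed in at about 45 s of the 144 s allowed. I stood all three tins on the side board and laid the plane on the cork rest. Then I put each tin back on the coaster of its own colour: yellow, then blue, then red.

- **Tins:** they are upright and at most about 2 mm from the coaster centres by the top camera. The scene camera disagreed, putting them up to about 5 mm off in the opposite direction, so I left them where they were.
- **Plane:** sole down, within about 1 mm of the cork's middle and parallel to it in the wrist picture.
- **Jar:** at the same pixels in the top view as at the start.
- **Forces:** each thing touched down before release, with at most about 22 N read at the wrist. The arm was clear of everything at the end.

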